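Hang the handled jars on the balance bar

ROBOT

A 6-joint arm with a two-finger parallel gripper is mounted at the origin on the work surface. World frame = base frame: x ahead of the robot, y to its left, z up, the work surface at z = 0. Lengths are in m, angles in rad, forces in N, time in s.
With the tool pointing down it reaches from about 0.25 to 0.725 m from the base axis. Payload 4 kg.
Tool frame: the origin (TCP) lies on the centre line of the jaws, within the pads' length; the fingertips stand 17 mm ahead of it and the grasp point (between the pads) lies 2 mm behind it; z points along the fingers, y is the line along which they close (so a half turn about z gives the same grasp; the last joint's range is limited). The gripper opens to 85 mm and grips with 20 to 120 N. Pads are 22 mm wide; open, the fingers measure 114 mm over their backs; the gripper's body (76 mm by 85 mm) begins 54 mm behind the grasp point. The pads swing forward as they close: fully open they stand 13 mm farther back than shut.
Start: joints at [1.175, 0.241, 0.005, 1.335, 0, 1.571], TCP at [0.193, 0.461, 0.22] pointing down, gripper open.
Joint ranges: [-2.72, 2.72], [-1.05, 1.87], [-1.09, 1.28], [-1.99, 2.15], [-1.42, 1.44], [-3.14, 3.14]. Speed limits (rad/s): [2.79, 2.79, 3.14, 3.14, 3.14, 3.14].

INTERFACE

Orientations are given as a unit quaternion [x, y, z, w].
In Python, from workcell import bot, camera, get_calibration gives the robot as it stands.
- The arm moves only by the tool apply_moves, never from a script. Its argument "steps" is a list of rows, each a list of 3 entries, a list of its own where there are three numbers: the shift along the tool's x, y, z as a fraction of full scale, then the turn, a rotation vector about the tool's x, y, z as a fraction of full scale, then the opening, from 0 (shut) to 1 (fully open). A call has exactly 8 rows; each row shifts and turns the commanded pose from where the row before left it, along the tool's axes as they then stand; what a row does not reach is not made up. Full scale, the value 1, is 20 cm for a shift and pi rad for a turn. A row lasts 1/12 s, in which the tool goes at most 41.7 mm and 7.16 degrees, less where a joint would pass 70% of its speed; a pose out of reach is approached as far as the arm can. A call with a number of a shift or a turn outside -1 to 1 is refused whole. A call with a gripper value outside its range is refused whole. The fingers move at their own pace and stop on an object; the grip force is fixed at half the most. Time passes only in rows, so rows that do not move let the fingers close, or fill a call up. It gives the time, the measured TCP pose, the force, the opening and the grip force at its end, in the units of the state.
- bot.get_obs(): the state, without advancing time (a new reading comes with each control period).
- camera(name): name is "scene" or "top" or "wrist"; returns (picture, depth): 420x560x3 uint8, red, green, blue; 420x560 float32, m along the optical axis (not along the pixel's ray), 0 where there is no reading.
- get_calibration(name): a dict with "fov_y" (degrees; the focal length in pixels is half the picture's height over the tangent of half this angle, whatever the lens; pixels are square), "cx", "cy" (the principal point, pixels), "rvec" (rotation vector, rad) and "tvec" (3), from world to camera coordinates, as OpenCV has them. Camera axes: x right, y down, z forward; pixel columns grow to the right and rows downward; lengths in m; the calibration is good to about 2 mm. A picture is of the moment at which its call begins: read the wrist's pose just before it. get_calibration takes no time and is no camera call; for the wrist camera it gives the pose at the moment of the call.
- bot.job_done(): hands the job in; it is judged then, once.
The state is a dict: "clock": time; "joint_pos": joint angles; "joint_vel": joint speeds; "tau": joint torques, N m; "eef_pos": TCP position; "tool_rot": TCP orientation; "ft_force": force on the tool from outside, world axes, zero at the start; "ft_torque": the same for the moment, N m; "grip_width": finger opening in m; "grasp_force": force on a finger pad.
Only numpy, scipy, OpenCV 4.12 (cv2) and the standard library are available. Lean on these libraries where they do the work, as an engineer would, in place of code of your own. Each camera call takes 0.05 s, during which the arm holds its last target. There are 200 camera calls.

TASK

Hang the four jars with arched handles from the corner shelf on the four pegs of the pivoting bar, one to a peg by its handle and kept upright, going to the left and the right side in turn so that both pegs of one side are never filled while the other side is still bare, and never letting the bar tip more than about 20 degrees. Put jars of the same size opposite each other, so that the bar hangs level at the end, with everything let go and at rest. Leave the plain spice jar, scoop, cup and spoon as they are.

Things in the scene. Friction and masses are not known exactly. Their poses are not given: they have to be found in the camera images.
- big_a_center (a point): A large straight-sided amber glass jar (58 mm diameter, 105 mm tall, full, about 220 g), at first on the top tier. Point on its axis half-way up (52.5 mm above the underside), z along the axis. Its top 20 mm is an aluminium screw cap 58 mm wide (glass below 2 mm narrower), the place to grip.
- big_a_handle (a point): Crown of that jar's rigid arched handle: centre of the 5 mm steel wire, on the jar's axis, 27.5 mm above the cap's upper face (132.5 mm above the underside). The arch spans along this frame's y (34 mm between wire centres at its feet), so a peg passes through it along this frame's x; opening 25 mm high, 29 mm wide.
- small_a_center (a point): A small straight-sided amber glass jar (48 mm diameter, 80 mm tall, full, about 100 g), at first on the top tier. Point on its axis half-way up (40 mm above the underside), z along the axis. Its top 20 mm is an aluminium screw cap 48 mm wide (glass below 2 mm narrower), the place to grip.
- small_a_handle (a point): Crown of that jar's rigid arched handle: centre of the 5 mm steel wire, on the jar's axis, 27.5 mm above the cap's upper face (107.5 mm above the underside). The arch spans along this frame's y (34 mm between wire centres at its feet), so a peg passes through it along this frame's x; opening 25 mm high, 29 mm wide.
- big_b_center (a point): A large straight-sided amber glass jar (58 mm diameter, 105 mm tall, full, about 220 g), at first on the lower tier. Point on its axis half-way up (52.5 mm above the underside), z along the axis. Its top 20 mm is an aluminium screw cap 58 mm wide (glass below 2 mm narrower), the place to grip.
- big_b_handle (a point): Crown of that jar's rigid arched handle: centre of the 5 mm steel wire, on the jar's axis, 27.5 mm above the cap's upper face (132.5 mm above the underside). The arch spans along this frame's y (34 mm between wire centres at its feet), so a peg passes through it along this frame's x; opening 25 mm high, 29 mm wide.
- small_b_center (a point): A small straight-sided amber glass jar (48 mm diameter, 80 mm tall, full, about 100 g), at first on the lower tier. Point on its axis half-way up (40 mm above the underside), z along the axis. Its top 20 mm is an aluminium screw cap 48 mm wide (glass below 2 mm narrower), the place to grip.
- small_b_handle (a point): Crown of that jar's rigid arched handle: centre of the 5 mm steel wire, on the jar's axis, 27.5 mm above the cap's upper face (107.5 mm above the underside). The arch spans along this frame's y (34 mm between wire centres at its feet), so a peg passes through it along this frame's x; opening 25 mm high, 29 mm wide.
- peg_left_outer (a point): Peg of the pivoting bar: left (+y), outer, 145 mm from the middle. A 6 mm steel rod from the bar's front face towards the robot (frame's -x), sloping up at 12 degrees. Point on its centreline where a handle should rest, 36 mm before that face; the rod goes on 16 mm to a 9 mm ball tip. Frame of the bar: x away from the robot along the pivot, y along the bar, z up.
- peg_left_inner (a point): Peg of the pivoting bar: left (+y), inner, 55 mm from the middle. A 6 mm steel rod from the bar's front face towards the robot (frame's -x), sloping up at 12 degrees. Point on its centreline where a handle should rest, 36 mm before that face; the rod goes on 16 mm to a 9 mm ball tip. Frame of the bar: x away from the robot along the pivot, y along the bar, z up.
- peg_right_inner (a point): Peg of the pivoting bar: right (-y), inner, 55 mm from the middle. A 6 mm steel rod from the bar's front face towards the robot (frame's -x), sloping up at 12 degrees. Point on its centreline where a handle should rest, 36 mm before that face; the rod goes on 16 mm to a 9 mm ball tip. Frame of the bar: x away from the robot along the pivot, y along the bar, z up.
- peg_right_outer (a point): Peg of the pivoting bar: right (-y), outer, 145 mm from the middle. A 6 mm steel rod from the bar's front face towards the robot (frame's -x), sloping up at 12 degrees. Point on its centreline where a handle should rest, 36 mm before that face; the rod goes on 16 mm to a 9 mm ball tip. Frame of the bar: x away from the robot along the pivot, y along the bar, z up.
- bar (a joint): Tilt of the pivoting bar, rad: 0 level, positive raises its left (+y) end. The bar (370 mm long, 16 deep, 24 high) hangs 120 mm below a free pin on two slanting 8 mm stays in its own plane, so above a peg there is free room only in front; it swings level by its weight (1.2 kg). A large jar alone tips it about 0.08 rad on an inner peg, 0.2 on an outer (which sinks 30 mm); a small jar half that.
- rack: Fixed stand of the bar, right of the riser. Origin on the base surface below the pivot; x away from the robot along the pin, y along the level bar. Pin 320 mm up, level bar's centre 200 mm up. A 25 mm square post stands 85 mm behind the bar, its arm at the top (335 mm) runs forward to the pin; foot plate 170 by 220 mm, 10 mm thick, centred 30 mm behind the bar.
- riser: Fixed white corner shelf, 330 mm wide. Origin on the base surface; x away from the robot, y along its front. Lower tier 30 mm up, front edge at x -125 mm; top tier 10 mm thick, upper face 200 mm up, front edge at x -50 mm with a 4 mm lip; 18 mm legs at (0, +-152) mm. The lower jars stand just in front of the top tier: an upright gripper over them hits it, so lean the hand back to the robot.
- spice_jar_center (a point): Bystander: plain clear glass spice jar with a black twist cap and no handle, 42 mm diameter, 86 mm tall, on the top tier between and behind the two handled jars. This point is on its axis half-way up.
- scoop_center (a point): Bystander: white plastic scoop, 160 mm long, 50 mm wide, 32 mm high, lying on the lower tier between the jars with its handle to the front. Point near its middle, half-way up.
- cup_rim (a point): Bystander: white ceramic cup, 76 mm diameter, 85 mm tall, with a side handle, on the base in front. This point is the centre of its mouth.
- spoon_grip (a point): Bystander: steel sugar spoon, 150 mm long, lying on the base near the cup. This point is on its handle.
Mind the look-alikes: they are no part of the job. Leave any black look-alike of the part that bears big_b_center alone.

How it is judged:
By the outcome, as a careful person would: the job done as asked, in the order asked, and still so for the second after the job is handed in, with the robot touching nothing.
It also fails if it takes over 72 s, if anything falls off the work surface, if the arm or the gripper's body presses on something with over 40 N, if the wrist force passes 120 N, or if a joint passes its speed limit or range.

## Working session

There is one attempt and no reset: what is moved stays moved. The work goes in short steps, Python scripts to look and compute and a tool call to move; the robot and the scene stay as the last step left them, time stands still between calls to the robot, and variables do not carry over. Pictures are saved under pics/ and viewed, at most 10 in all, crops included, and the job is handed in when it is done.

Besides the shell and the picture viewer there is one more tool, called as name([rows], argument=value, ...), one row to a line, values as JSON. apply_moves: Moves the arm, as the interface text tells. Its arguments: {"type":"object","properties":{"steps":{"type":"array"}},"required":["steps"]}

```bash
mkdir -p pics; ls
python3 - <<'E'
from workcell import bot,camera,get_calibration
import cv2,numpy as np
o=bot.get_obs();print({k:np.round(v,3) for k,v in o.items()})
for n in("scene","top"):
    p,d=camera(n);cv2.imwrite(f"pics/{n}0.png",p[:,:,::-1]);np.save(f"{n}0d.npy",d);np.save(f"{n}0.npy",p)
    print(n,get_calibration(n),(d>0).mean())
E
```

```text
pics
{'clock': np.float64(0.0), 'joint_pos': array([ 1.175,  0.241,  0.004,  1.335, -0.   ,  1.571]), 'joint_vel': array([ 0.002,  0.001, -0.002, -0.   , -0.   ,  0.   ]), 'tau': array([-2.0000e-03, -3.7232e+01,  2.5241e+01,  1.7000e-02, -0.0000e+00,
        0.0000e+00]), 'eef_pos': array([0.193, 0.461, 0.219]), 'tool_rot': array([ 0.197,  0.98 , -0.001, -0.   ]), 'ft_force': array([-0.206, -0.933, -0.322]), 'ft_torque': array([-0.015,  0.012,  0.066]), 'grasp_force': np.float64(0.0), 'grip_width': np.float64(0.085)}
scene {'fov_y': 54.529737796964774, 'cx': 286.1882923595019, 'cy': 203.1831117916674, 'rvec': array([ 2.35164972, -0.32159155,  0.1272014 ]), 'tvec': array([-0.459557  ,  0.22718834,  1.1029597 ])} 0.9959056122448979
top {'fov_y': 57.49345305112256, 'cx': 270.4516094163342, 'cy': 204.9236232867543, 'rvec': array([ 2.17958935, -2.17808207,  0.05043823]), 'tvec': array([0.00447914, 0.49830114, 1.05036531])} 0.9960119047619047
```

View pics/scene0.png

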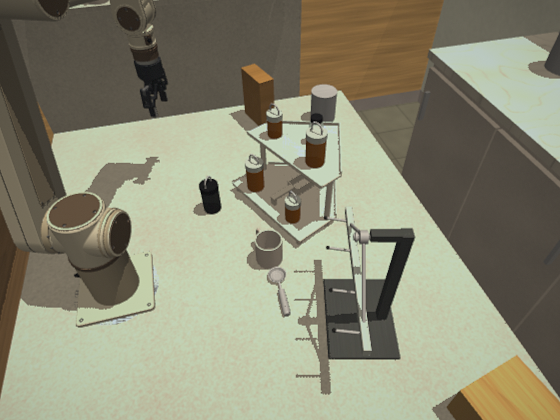

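View pics/top0.png

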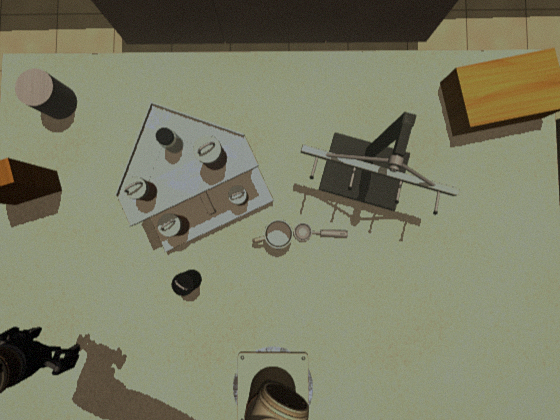

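Scene picture: amber handled jars are at (275,123) small_a, (316,147) big_a, (255,175) big_b and (292,208) small_b. The look-alikes are the black jar on the base (210,195), the grey canister (323,100), the box (257,95) and the black-capped spice jar (316,119); I leave all of these alone. In the top picture the jars are at (139,187), (209,150), (172,225) and (238,195), and the peg tips are at (312,177), (350,188), (402,208) and (436,211).

```bash
cat > h.py <<'E'
import numpy as np,cv2
from scipy.spatial.transform import Rotation as R
from workcell import bot,camera,get_calibration
def cloud(d,c):
    f=d.shape[0]/2/np.tan(np.radians(c["fov_y"])/2)
    v,u=np.mgrid[:d.shape[0],:d.shape[1]]
    P=np.dstack([(u-c["cx"])/f*d,(v-c["cy"])/f*d,d])
    return (P-c["tvec"])@R.from_rotvec(c["rvec"]).as_matrix()
def px(p,c,shape=(420,560)):
    f=shape[0]/2/np.tan(np.radians(c["fov_y"])/2)
    q=R.from_rotvec(c["rvec"]).apply(p)+c["tvec"]; return np.array([c["cx"],c["cy"]])+f*q[...,:2]/q[...,2:]
E
python3 - <<'E'
from h import *
D={n:(np.load(n+"0.npy"),np.load(n+"0d.npy"),get_calibration(n)) for n in("scene","top")}
W={n:cloud(d,c) for n,(p,d,c) in D.items()}
np.set_printoptions(precision=3,suppress=True)
# top: jar neighbourhoods, local height layers
for nm,(u,v) in dict(small_a=(139,187),big_a=(209,150),big_b=(172,225),small_b=(238,195),spice=(165,135),black=(186,282),cup=(278,235)).items():
    w=W["top"][v-22:v+23,u-22:u+23].reshape(-1,3)
    w=w[D["top"][1][v-22:v+23,u-22:u+23].ravel()>0]
    h,e=np.histogram(w[:,2],np.arange(0,.36,.01)); print(nm,[(round(a,2),k) for a,k in zip(e,h) if k>8])
# base plane check
for n in W: print(n,"base z",np.median(W[n][..., 2][(abs(W[n][...,2])<.02)]))
# amber in scene
p,d,c=D["scene"];hsv=cv2.cvtColor(p,cv2.COLOR_RGB2HSV)
m=((hsv[...,0]<14)&(hsv[...,1]>140)&(hsv[...,2]>40)&(hsv[...,2]<180)).astype(np.uint8)
m[:90]=0;m[250:]=0
n,l,s,ce=cv2.connectedComponentsWithStats(m)
for i in range(1,n):
    if s[i,4]>60:
        q=W["scene"][l==i];print(s[i],ce[i],np.median(q,0),q.min(0),q.max(0))
for nm,(u,v) in dict(t1=(312,177),t2=(350,188),t3=(402,208),t4=(436,211)).items():
    w=W["top"][v-4:v+5,u-4:u+5].reshape(-1,3);w=w[w[:,2]>.1];print(nm,len(w),w.mean(0) if len(w) else 0)
w=W["top"][130:200,295:460].reshape(-1,3)
b=w[(w[:,2]>.19)&(w[:,2]<.235)];print("bar",len(b),b.mean(0),b.min(0),b.max(0))
big=[cv2.resize(x,None,fx=4,fy=4,interpolation=cv2.INTER_CUBIC) for x in (D["top"][0][120:250,120:260],)][0]
cv2.imwrite("pics/jars.png",cv2.convertScaleAbs(big[:,:,::-1],alpha=1.5))
E
```

```text
small_a [(np.float64(0.0), np.int64(97)), (np.float64(0.19), np.int64(297)), (np.float64(0.2), np.int64(937)), (np.float64(0.21), np.int64(69)), (np.float64(0.22), np.int64(26)), (np.float64(0.23), np.int64(34)), (np.float64(0.24), np.int64(30)), (np.float64(0.25), np.int64(26)), (np.float64(0.26), np.int64(28)), (np.float64(0.27), np.int64(122)), (np.float64(0.28), np.int64(253)), (np.float64(0.29), np.int64(12)), (np.float64(0.3), np.int64(30))]
big_a [(np.float64(0.19), np.int64(252)), (np.float64(0.2), np.int64(927)), (np.float64(0.21), np.int64(36)), (np.float64(0.22), np.int64(16)), (np.float64(0.23), np.int64(28)), (np.float64(0.24), np.int64(27)), (np.float64(0.25), np.int64(21)), (np.float64(0.26), np.int64(26)), (np.float64(0.27), np.int64(29)), (np.float64(0.28), np.int64(13)), (np.float64(0.29), np.int64(29)), (np.float64(0.3), np.int64(559)), (np.float64(0.31), np.int64(9)), (np.float64(0.32), np.int64(14)), (np.float64(0.33), np.int64(35))]
big_b [(np.float64(0.0), np.int64(256)), (np.float64(0.02), np.int64(225)), (np.float64(0.03), np.int64(668)), (np.float64(0.04), n
[... 1321 characters left out ...]
int64(17)), (np.float64(0.06), np.int64(17)), (np.float64(0.07), np.int64(18)), (np.float64(0.08), np.int64(13)), (np.float64(0.09), np.int64(21)), (np.float64(0.1), np.int64(372)), (np.float64(0.12), np.int64(11)), (np.float64(0.13), np.int64(23))]
cup [(np.float64(0.0), np.int64(1440)), (np.float64(0.01), np.int64(68)), (np.float64(0.04), np.int64(10)), (np.float64(0.06), np.int64(12)), (np.float64(0.07), np.int64(43)), (np.float64(0.08), np.int64(137))]
scene base z -0.0013948527601347473
top base z 0.001522255150006895
t1 20 [ 0.552 -0.092  0.218]
t2 19 [ 0.527 -0.178  0.216]
t3 0 0
t4 23 [ 0.474 -0.371  0.212]
bar 1656 [ 0.567 -0.243  0.212] [ 0.499 -0.425  0.19 ] [ 0.662 -0.069  0.234]
```

View pics/jars.png

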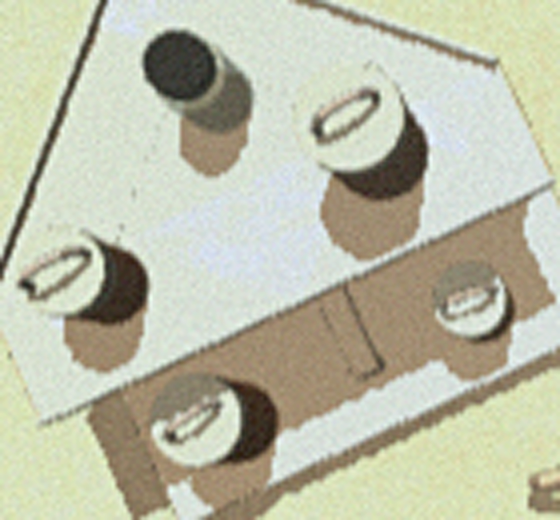

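The crop shows the four metal caps with arches at crop pixels (75,272), (352,118), (195,420) and (472,300), all spanning roughly along the shelf front. Next I compute the centres, yaws and peg points.

Run:
```python
from h import *
np.set_printoptions(precision=4,suppress=True)
T=cloud(np.load("top0d.npy"),get_calibration("top"));S=cloud(np.load("scene0d.npy"),get_calibration("scene"))
for nm,(u,v,zc) in dict(small_a=(139,187,.28),big_a=(209,150,.305),big_b=(172,225,.135),small_b=(238,195,.11)).items():
    w=T[v-24:v+24,u-24:u+24].reshape(-1,3)
    cap=w[abs(w[:,2]-zc)<.006]; (c,sz,_)=cv2.minAreaRect((cap[:,:2]*1000).astype(np.float32))
    c0,r0=cv2.minEnclosingCircle((cap[:,:2]*1000).astype(np.float32))
    for n,A in(("top",T),("scene",S)):
        a=A.reshape(-1,3);a=a[(np.hypot(*(a[:,:2]-np.array(c0)/1000).T)<.035)]
        cc=a[abs(a[:,2]-zc)<.006]
        hd=a[(a[:,2]>zc+.014)&(a[:,2]<zc+.045)];cr=hd[hd[:,2]>zc+.022]
        U=np.linalg.svd(hd[:,:2]-hd[:,:2].mean(0))[2][0];
        print(nm,n,"cap",c0,r0,np.median(cc[:,2]),len(cc),"crown",cr.mean(0),cr[:,2].max(),len(hd),"span dir deg",np.degrees(np.arctan2(*U[::-1]))%180)
# bar
for n,A in(("top",T),("scene",S)):
    a=A.reshape(-1,3);b=a[(a[:,2]>.203)&(a[:,2]<.217)&(a[:,0]>.48)&(a[:,0]<.68)&(a[:,1]<-.05)&(a[:,1]>-.45)]
    m=b[:,:2].mean(0);
    for k in range(6):
        U=np.linalg.svd(b[:,:2]-m,full_matrices=False)[2][0];e=(b[:,:2]-m)@np.array([-U[1],U[0]])
        b=b[abs(e-np.median(e))<.010];m=b[:,:2].mean(0)
    t=(b[:,:2]-m)@U;e=(b[:,:2]-m)@np.array([-U[1],U[0]]);print(n,"bar",len(b),m,U,np.degrees(np.arctan2(U[1],U[0])),t.min(),t.max(),e.min(),e.max(),"mid",m+U*(t.min()+t.max())/2,"zslope",np.polyfit(t,b[:,2],1))
    sg=1 if U[1]>0 else -1;Y=sg*U;X=np.array([Y[1],-Y[0]]);mid=m+U*(t.min()+t.max())/2
    q=a[(a[:,2]>.19)&(a[:,2]<.235)];r=q[:,:2]-mid;x=r@X;y=r@Y
    for yy in(.145,.055,-.055,-.145):
        k=(abs(y-yy)<.012)&(x<-.014)&(x>-.08)
        tip=k&(x<-.05);print(n,yy,k.sum(),"y",y[k].mean(),"xmin",x[k].min(),"line z=",np.polyfit(x[k],q[k][:,2],1),"tip",q[tip].mean(0) if tip.any() else 0)
w=np.median(T[130:200,295:460][...,2]);
```

```text
small_a top cap (519.4713745117188, 286.98553466796875) 24.3568172454834 0.2808087328620625 354 crown [0.5195 0.2859 0.308 ] 0.31314278576948995 46 span dir deg 121.15287059104517
small_a scene cap (519.4713745117188, 286.98553466796875) 24.3568172454834 0.2779224080770403 122 crown [0.5219 0.2823 0.3045] 0.30867156596283185 20 span dir deg 119.90118311454316
big_a top cap (595.8932495117188, 131.02487182617188) 29.096166610717773 0.30604104632908824 566 crown [0.5964 0.1291 0.3334] 0.3385245008783532 49 span dir deg 121.51526794659759
big_a scene cap (595.8932495117188, 131.02487182617188) 29.096166610717773 0.3031951295687646 229 crown [0.5977 0.1283 0.3302] 0.3328460752787605 30 span dir deg 121.11015996211572
big_b top cap (442.91326904296875, 254.60365295410156) 29.141298294067383 0.13601535013308513 388 crown [0.4439 0.2528 0.1633] 0.16884422593043846 33 span dir deg 126.19761381156637
big_b scene cap (442.91326904296875, 254.60365295410156) 29.141298294067383 0.13297001078961487 181 crown [0.4438 0.2533 0.1606] 0.1633410500614337 18 span dir deg 128.07518810587456
small_b top 
[... 1003 characters left out ...]
4715 -0.3698  0.2119]
scene bar 954 [ 0.5581 -0.2774] [-0.2687 -0.9632] -105.58866118613702 -0.2161127484424672 0.15391964540195494 -0.010117455945978448 0.00937973370491365 mid [ 0.5664 -0.2474] zslope [-0.0171  0.2097]
scene 0.145 51 y 0.14425996881138684 xmin -0.060356900609234945 line z= [-0.2074  0.203 ] tip [ 0.552  -0.0932  0.2144]
scene 0.055 59 y 0.054419351100163965 xmin -0.06143074680238253 line z= [-0.2498  0.1992] tip [ 0.5268 -0.1809  0.2134]
scene -0.055 70 y -0.0554735118243498 xmin -0.06238601679095923 line z= [-0.2391  0.1979] tip [ 0.4966 -0.2855  0.2116]
scene -0.145 84 y -0.1452681927759489 xmin -0.06291161075606719 line z= [-0.2186  0.1968] tip [ 0.4724 -0.372   0.2091]
```

```bash
cat >> h.py <<'E'
J=dict(big_b=(.4434,.2536,.1345,37),big_a=(.5965,.1296,.3045,31),small_a=(.5203,.285,.2795,31),small_b=(.520,.0877,.1098,20)) # x,y,cap top z,yaw of handle x
MID=np.array([.5656,-.2469]);BY=-15.56
def rot(yaw,lean):
    a,t=np.radians([yaw,lean]);hx=np.array([np.cos(a),np.sin(a),0]);y=np.array([-np.sin(a),np.cos(a),0]);z=np.sin(t)*hx-np.cos(t)*np.array([0,0,1])
    return np.column_stack([np.cross(y,z),y,z])
def grasp(n,yaw,lean,back=0,up=0):   # TCP pose on jar's cap, backed off along tool axis
    x,y,z,_=J[n];Q=rot(yaw,lean);return np.array([x,y,z-.010+up])+Q[:,2]*(.002-back),Q
def hang(py,phi,dx,dz,off,Q):        # crown over peg point py at bar tilt phi; off = TCP-crown in tool frame of jar held
    c,s=np.cos(phi),np.sin(phi);y,z=py,.2077-.32
    yy,zz=y*c-z*s,y*s+z*c
    a=np.radians(BY);X=np.array([np.cos(a),np.sin(a)]);Y=np.array([-X[1],X[0]])
    p=MID+X*(-.044+dx)+Y*yy
    return np.r_[p,.32+zz+.0055+dz]+Q@off
def pose():
    o=bot.get_obs();return np.array(o["eef_pos"]),R.from_quat(o["tool_rot"]).as_matrix(),o
def rows(p0,R0,p1,R1,n,g):
    r=R.from_matrix(R0.T@R1).as_rotvec()/n;M=R.from_rotvec(r).as_matrix()
    S=sum(np.linalg.matrix_power(M,k) for k in range(n))
    s=np.linalg.solve(S,R0.T@(p1-p0))
    print(f"{n} x [{np.round(s/.2,3).tolist()},{np.round(r/np.pi,3).tolist()},{g}]   mm/row {np.linalg.norm(s)*1e3:.0f} deg/row {np.degrees(np.linalg.norm(r)):.1f}  ->",np.round(p1,3))
    return p1,R1
E
python3 - <<'E'
from h import *
p,Q,o=pose()
a=rows(p,Q,*grasp("big_b",37,35,.11),13,1)
rows(*a,*grasp("big_b",37,35,0),5,1)
E
```

```text
13 x [[-0.072, -0.105, 0.017],[-0.008, -0.014, -0.025],1]   mm/row 26 deg/row 5.3  -> [0.394 0.216 0.213]
5 x [[0.0, 0.0, 0.11],[0.0, 0.0, 0.0],1]   mm/row 22 deg/row 0.0  -> [0.444 0.254 0.123]
```

apply_moves([
  [[-0.072,-0.105,0.017],[-0.008,-0.014,-0.025],1],
  [[-0.072,-0.105,0.017],[-0.008,-0.014,-0.025],1],
  [[-0.072,-0.105,0.017],[-0.008,-0.014,-0.025],1],
  [[-0.072,-0.105,0.017],[-0.008,-0.014,-0.025],1],
  [[-0.072,-0.105,0.017],[-0.008,-0.014,-0.025],1],
  [[-0.072,-0.105,0.017],[-0.008,-0.014,-0.025],1],
  [[-0.072,-0.105,0.017],[-0.008,-0.014,-0.025],1],
  [[-0.072,-0.105,0.017],[-0.008,-0.014,-0.025],1],
])

```text
clock: 0.77
eef_pos: [0.2886, 0.2835, 0.2021]
tool_rot: [-0.121, 0.973, 0.062, 0.189]
ft_force: [0.9, -0.9, -0.1]
grip_width: 0.0852
grasp_force: 0.0
```

apply_moves([
  [[-0.072,-0.105,0.017],[-0.008,-0.014,-0.025],1],
  [[-0.072,-0.105,0.017],[-0.008,-0.014,-0.025],1],
  [[-0.072,-0.105,0.017],[-0.008,-0.014,-0.025],1],
  [[-0.072,-0.105,0.017],[-0.008,-0.014,-0.025],1],
  [[-0.072,-0.105,0.017],[-0.008,-0.014,-0.025],1],
  [[0,0,0],[0,0,0],1],
  [[0,0,0],[0,0,0],1],
  [[0,0,0],[0,0,0],1],
])

```text
clock: 1.43
eef_pos: [0.3958, 0.2173, 0.2154]
tool_rot: [-0.308, 0.9, 0.098, 0.293]
ft_force: [0.0, 0.2, 0.3]
grip_width: 0.0853
grasp_force: 0.0
```

Run:
```python
from h import *
p,Q,o=pose();print(o["clock"],p.round(4),o["joint_pos"].round(2),o["ft_force"])
t,T=grasp("big_b",37,35,.11);print("err",(p-t).round(4),np.degrees(R.from_matrix(Q.T@T).as_rotvec()).round(2))
rows(p,Q,*grasp("big_b",37,35,0),6,1)
c=get_calibration("wrist");img,d=camera("wrist");cv2.imwrite("pics/w1.png",img[:,:,::-1]);np.save("w1d.npy",d)
print("cam in world",-R.from_rotvec(c["rvec"]).as_matrix().T@c["tvec"]-p)
W=cloud(d,c).reshape(-1,3);a=W[np.hypot(*(W[:,:2]-[.4434,.2536]).T)<.04]
cap=a[abs(a[:,2]-.135)<.006];print(len(cap),np.median(cap,0),cv2.minEnclosingCircle((cap[:,:2]*1000).astype(np.float32)))
h=a[(a[:,2]>.148)&(a[:,2]<.172)];cr=h[h[:,2]>.157];print(len(h),cr.mean(0),np.degrees(np.arctan2(*np.linalg.svd(h[:,:2]-h[:,:2].mean(0))[2][0][::-1]))%180-90)
```

```text
1.4333 [0.3958 0.2173 0.2154] [ 0.4  -0.3  -0.74  0.52  0.15 -0.21] [0.04994485 0.19654946 0.26658489]
err [0.0019 0.001  0.0024] [0.21 0.93 0.74]
6 x [[0.003, 0.0, 0.092],[0.0, 0.001, 0.001],1]   mm/row 18 deg/row 0.2  -> [0.444 0.254 0.123]
cam in world [-0.11698423 -0.08834708  0.08591006]
2881 [0.43399807 0.25278716 0.13587839] ((440.1131591796875, 257.05804443359375), 29.38487434387207)
423 [0.43943116 0.25593148 0.16207921] 35.65190560804869
```

View pics/w1.png

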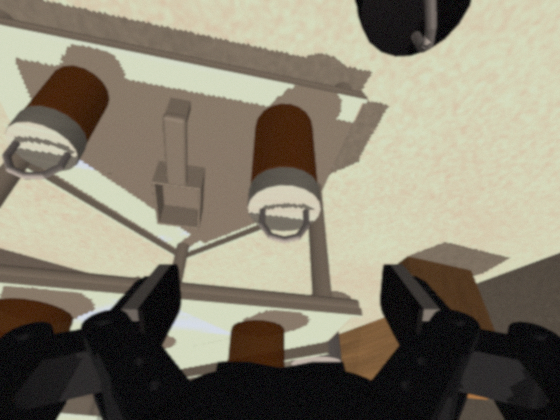

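The wrist picture shows big_b amber, at (285,190), centred between the fingers, with small_b at (45,140) and the black look-alike at (415,20), which I leave alone. Now the grasp.

apply_moves([
  [[0.003,0.002,0.092],[0,0.001,0.001],1],
  [[0.003,0.002,0.092],[0,0.001,0.001],1],
  [[0.003,0.002,0.092],[0,0.001,0.001],1],
  [[0.003,0.002,0.092],[0,0.001,0.001],1],
  [[0.003,0.002,0.092],[0,0.001,0.001],1],
  [[0.003,0.002,0.092],[0,0.001,0.001],1],
  [[0,0,0],[0,0,0],1],
  [[0,0,0],[0,0,0],1],
])

```text
clock: 2.15
eef_pos: [0.4418, 0.2582, 0.1228]
tool_rot: [-0.303, 0.905, 0.098, 0.282]
ft_force: [-1.1, 0.2, -0.7]
grip_width: 0.0852
grasp_force: 0.0
```

apply_moves([
  [[0,0,0],[0,0,0],0],
  [[0,0,0],[0,0,0],0],
  [[0,0,0],[0,0,0],0],
  [[0,0,0],[0,0,0],0],
  [[0,0,0],[0,0,0],0],
  [[0,0,0],[0,0,0],0],
  [[0,0,0],[0,0,0],0],
  [[0,0,0],[0,0,0],0],
])

```text
clock: 2.82
eef_pos: [0.4517, 0.2586, 0.1333]
tool_rot: [-0.3, 0.902, 0.097, 0.294]
ft_force: [0.9, -4.6, 17.0]
grip_width: 0.0001
grasp_force: 18.2
```

```bash
cat >> h.py <<'E'
def carry(n,yaw,py,phi,back=.11,lift=.12,rise=.06,k1=8,k2=12,dz=.010):
    p,Q,o=pose();print(o["clock"],p.round(4),"width",o["grip_width"],"F",o["grasp_force"],"ft",o["ft_force"].round(1))
    # held jar frame: upright, handle yaw `yaw`; crown = axis at cap top + .0275
    x,y,z,_=J[n];crown=np.array([x,y,z+.0275])
    Jr=rot(yaw,0);rel=Jr.T@Q; off=Q.T@(p-crown); np.savez("held.npz",off=off,rel=rel);print("off",off.round(4))
    Qh=rot(BY,0)@rel
    hx=Jr[:,0]*-1
    a=rows(p,Q,p+np.array([0,0,lift])-hx*.02,Q,k1,0)
    b=rows(*a,hang(py,phi,-back,dz+rise,off,Qh),Qh,k2,0)
    return b,off,Qh
E
python3 - <<'E'
from h import *
b,off,Qh=carry("big_b",36.5,.055,0)
E
```

```text
2.8167 [0.4517 0.2586 0.1333] width 0.00010213187270461775 F 18.18472042767098 ft [ 0.9 -4.6 17. ]
off [ 0.0091 -0.0009  0.0289]
8 x [[-0.034, -0.0, -0.068],[0.0, 0.0, 0.0],0]   mm/row 15 deg/row 0.0  -> [0.436 0.247 0.253]
12 x [[0.029, -0.17, -0.022],[0.014, 0.0, 0.019],0]   mm/row 35 deg/row 4.3  -> [ 0.441 -0.156  0.254]
```

Run:
```python
from h import *
i,d=camera("scene");j,e=camera("wrist");np.save("s2d.npy",d)
cv2.imwrite("pics/c2.png",np.hstack([cv2.resize(i[60:270,160:370],(420,420),interpolation=cv2.INTER_CUBIC),cv2.resize(j,(375,281)).__class__(0) if 0 else cv2.copyMakeBorder(cv2.resize(j,(375,281)),0,139,0,0,cv2.BORDER_CONSTANT)])[:,:,::-1])
```

```text
(no output)
```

View pics/c2.png

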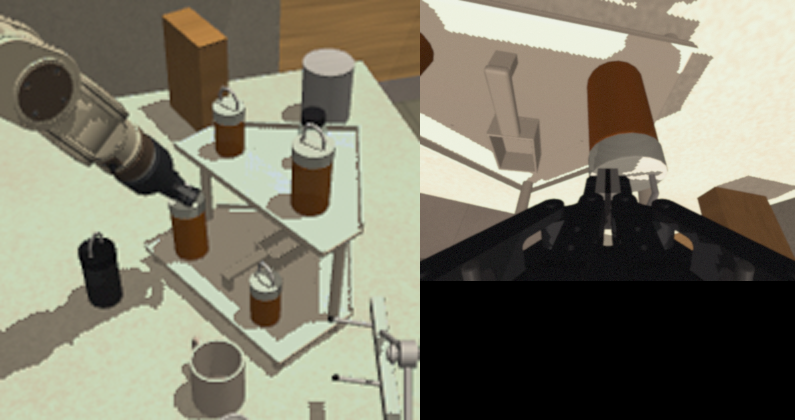

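Run:
```python
from h import *
np.set_printoptions(precision=4,suppress=True)
c=get_calibration("scene")
for n in("scene0d","s2d"):
    S=cloud(np.load(n+".npy"),c);w=S[150:195,240:270].reshape(-1,3)
    for z in(.05,.08,.11,.127,.135):
        q=w[(abs(w[:,2]-z)<.008)&(np.hypot(w[:,0]-.44,w[:,1]-.255)<.05)]
        print(n,z,len(q),q.mean(0) if len(q) else 0)
p,Q,o=pose();print(p,Q[:,2])
j,e=camera("wrist");cw=get_calibration("wrist")
# fingertips in tool frame, near points
W=(cloud(e,cw)-p)@Q
m=(e>0)&(abs(W[...,1])<.06)&(abs(W[...,0])<.02)&(W[...,2]>-.05)
q=W[m];print(len(q))
for a in np.arange(-.05,.06,.01):
    k=q[abs(q[:,2]-a)<.005];print(round(a,2),len(k),k.min(0) if len(k) else 0,k.max(0) if len(k) else 0)
hsv=cv2.cvtColor(j,cv2.COLOR_RGB2HSV);mm=(hsv[...,2]<60)&(e<.25)&(e>0)&(np.abs(W[...,1])<.02);print("black near axis",W[mm].min(0),W[mm].max(0))
```

```text
scene0d 0.05 62 [0.4398 0.2325 0.0499]
scene0d 0.08 70 [0.4411 0.2327 0.0799]
scene0d 0.11 59 [0.4403 0.2325 0.1096]
scene0d 0.127 206 [0.4424 0.2468 0.1308]
scene0d 0.135 186 [0.4423 0.2497 0.1329]
s2d 0.05 65 [0.4417 0.2406 0.0495]
s2d 0.08 72 [0.4413 0.2427 0.0801]
s2d 0.11 69 [0.4408 0.245  0.1098]
s2d 0.127 97 [0.4413 0.2484 0.1281]
s2d 0.135 102 [0.4427 0.251  0.134 ]
[0.4517 0.2586 0.1333] [ 0.4727  0.3516 -0.808 ]
8165
-0.05 373 [-0.0111 -0.0052 -0.05  ] [ 0.0122  0.008  -0.045 ]
-0.04 741 [ 0.0064 -0.0122 -0.045 ] [ 0.0121  0.0151 -0.035 ]
-0.03 689 [ 0.0062 -0.0122 -0.035 ] [ 0.0121  0.0151 -0.025 ]
-0.02 1744 [-0.0137 -0.0119 -0.025 ] [ 0.02    0.0369 -0.015 ]
-0.01 1988 [-0.0081 -0.0118 -0.015 ] [ 0.02    0.0442 -0.005 ]
0.0 750 [-0.0122 -0.013  -0.005 ] [0.02   0.0448 0.005 ]
0.01 257 [-0.02   -0.0131  0.005 ] [0.0198 0.0412 0.0147]
0.02 6 [ 0.0175 -0.0132  0.0157] [ 0.0197 -0.0131  0.0175]
0.03 0 0 0
0.04 0 0 0
0.05 0 0 0
black near axis [-0.0096 -0.02   -0.1122] [ 0.0217  0.02   -0.0172]
```

Run:
```python
from h import *
np.set_printoptions(precision=4,suppress=True)
p,Q,o=pose();cw=get_calibration("wrist");j,e=camera("wrist")
W=(cloud(e,cw)-p)@Q; W1=(cloud(np.load("w1d.npy"),cw)-p)@Q
print("now"); 
for (u,v) in [(275,250),(275,260),(290,260),(280,270),(270,280),(290,280),(280,300),(250,310),(230,310),(310,310)]: print(u,v,W[v,u],j[v,u])
print("open")
for (u,v) in [(165,266),(175,266),(170,275),(172,290),(178,280),(178,300),(385,268),(390,280),(395,300),(388,300)]: print(u,v,W1[v,u])
print("cap now:")
G=cloud(e,cw)
for (u,v) in [(275,210),(275,235),(300,240),(330,240),(310,250),(320,215),(258,225)]: print(u,v,G[v,u],j[v,u])
```

```text
now
275 250 [ 0.0115 -0.001  -0.016 ] [127 121 109]
275 260 [ 0.0109 -0.0008 -0.0256] [66 60 57]
290 260 [ 0.0112  0.0054 -0.0263] [74 67 62]
280 270 [ 0.0111  0.0013 -0.0355] [18 12 10]
270 280 [ 0.0111 -0.0024 -0.044 ] [70 65 61]
290 280 [ 0.0683  0.0013 -0.1556] [74 68 64]
280 300 [ 0.0064  0.0013 -0.0498] [32 30 32]
250 310 [ 0.0123 -0.0078 -0.0657] [15  6 12]
230 310 [ 0.0075 -0.0151 -0.0581] [11 14 15]
310 310 [ 0.0123  0.0103 -0.0658] [16 12 11]
open
165 266 [ 0.0116 -0.0444 -0.0331]
175 266 [ 0.0106 -0.0412 -0.0308]
170 275 [ 0.0098 -0.0412 -0.0373]
172 290 [ 0.0031 -0.0412 -0.0368]
178 280 [ 0.0035 -0.041  -0.0291]
178 300 [-0.005  -0.0413 -0.0306]
385 268 [ 0.0089  0.0443 -0.0291]
390 280 [ 0.0076  0.044  -0.037 ]
395 300 [ 0.0027  0.0442 -0.0436]
388 300 [-0.0015  0.0442 -0.0364]
cap now:
275 210 [0.4323 0.2427 0.1217] [103  97  88]
275 235 [0.4326 0.2431 0.1353] [103  98  88]
300 240 [0.425  0.2509 0.1389] [138 129 117]
330 240 [0.4186 0.2626 0.1376] [238 232 215]
310 250 [0.4293 0.2603 0.1383] [135 128 115]
320 215 [0.4161 0.2553 0.1288] [113 108  98]
258 225 [0.4449 0.2418 0.1233] [111 107  97]
```

Camera and contact agree: the fingertips are about 33 mm farther back along the tool axis than the stated TCP offset (−16 mm shut, −29 mm open). The fingers closed over the cap. I back off, re-measure and correct.

apply_moves([
  [[0,0,-0.06],[0,0,0],0],
  [[0,0,-0.09],[0,0,0],0],
  [[0,0,-0.09],[0,0,0],0],
  [[0,0,-0.09],[0,0,0],1],
  [[0,0,-0.05],[0,0,0],1],
  [[0,0,0],[0,0,0],1],
  [[0,0,0],[0,0,0],1],
  [[0,0,0],[0,0,0],1],
])

```text
clock: 3.68
eef_pos: [0.4091, 0.2302, 0.1864]
tool_rot: [-0.301, 0.905, 0.097, 0.284]
ft_force: [0.2, 0.5, -0.2]
grip_width: 0.0607
grasp_force: 0.0
```

```bash
cat >> h.py <<'E'
GP=.038
def grasp(n,yaw,lean,back=0,up=0):
    x,y,z,_=J[n];Q=rot(yaw,lean);return np.array([x,y,z-.010+up])+Q[:,2]*(GP-back),Q
def jar(W,n,lo=.04):
    x,y,z,_=J[n];a=W[np.hypot(*(W[:,:2]-[x,y]).T)<lo]
    cap=a[abs(a[:,2]-z)<.006];h=a[(a[:,2]>z+.013)&(a[:,2]<z+.037)];cr=h[h[:,2]>z+.022]
    if len(cap)<20 or len(h)<8: return print("few",len(cap),len(h))
    c,r=cv2.minEnclosingCircle((cap[:,:2]*1000).astype(np.float32))
    print(n,"cap",np.round(c,1),round(r,1),"ztop",np.round(np.percentile(cap[:,2],[20,50,80]),4),"crown",np.round(cr.mean(0),4) if len(cr) else None,"yaw",(np.degrees(np.arctan2(*np.linalg.svd(h[:,:2]-h[:,:2].mean(0))[2][0][::-1]))%180-90).round(1))
def look(n):
    for c in("wrist","top","scene"):
        k=get_calibration(c);i,d=camera(c);print(c,end=" ");jar(cloud(d,k)[d>0],n)
E
python3 - <<'E'
from h import *
p,Q,o=pose();print(o["clock"],p.round(4),o["ft_force"],o["joint_pos"].round(2));look("big_b")
E
```

```text
3.6833 [0.4091 0.2302 0.1864] [ 0.1858843   0.54279168 -0.22512484] [ 0.43 -0.22 -0.76  0.43  0.13 -0.18]
wrist big_b cap [441.7 261.7] 29.7 ztop [0.1352 0.1359 0.1363] crown [0.4414 0.2604 0.1619] yaw 40.7
top big_b cap [444.8 259.3] 29.0 ztop [0.1347 0.136  0.1374] crown [0.4453 0.2589 0.1625] yaw 41.0
scene big_b cap [446.1 256.1] 29.3 ztop [0.1311 0.1327 0.1341] crown [0.4489 0.2524 0.1612] yaw 47.4
```

```bash
sed -i 's/big_b=(.4434,.2536,.1345,37)/big_b=(.4425,.2605,.1345,41)/' h.py
python3 - <<'E'
from h import *
p,Q,o=pose()
rows(p,Q,*grasp("big_b",39,35),6,1)
E
```

```text
6 x [[-0.002, 0.003, 0.095],[-0.001, -0.0, -0.002],1]   mm/row 19 deg/row 0.4  -> [0.459 0.274 0.093]
```

apply_moves([
  [[0,0,0],[0,0,0],1],
  [[-0.002,0.003,0.095],[-0.001,0,-0.002],1],
  [[-0.002,0.003,0.095],[-0.001,0,-0.002],1],
  [[-0.002,0.003,0.095],[-0.001,0,-0.002],1],
  [[-0.002,0.003,0.095],[-0.001,0,-0.002],1],
  [[-0.002,0.003,0.095],[-0.001,0,-0.002],1],
  [[-0.002,0.003,0.095],[-0.001,0,-0.002],1],
  [[0,0,0],[0,0,0],1],
])

```text
clock: 4.5
eef_pos: [0.4592, 0.2749, 0.0908]
tool_rot: [-0.321, 0.899, 0.1, 0.28]
ft_force: [0.5, -0.5, 0.5]
grip_width: 0.0855
grasp_force: 0.0
```

apply_moves([
  [[0,0,0],[0,0,0],0],
  [[0,0,0],[0,0,0],0],
  [[0,0,0],[0,0,0],0],
  [[0,0,0],[0,0,0],0],
  [[0,0,0],[0,0,0],0],
  [[0,0,0],[0,0,0],0],
  [[0,0,0],[0,0,0],0],
  [[0,0,0],[0,0,0],0],
])

```text
clock: 5.17
eef_pos: [0.4602, 0.2749, 0.0952]
tool_rot: [-0.321, 0.898, 0.101, 0.284]
ft_force: [-0.9, -1.8, 2.9]
grip_width: 0.0565
grasp_force: 64.0
```

Run:
```python
from h import *
look("big_b")
b,off,Qh=carry("big_b",41,.055,0)
```

```text
wrist big_b cap [437.1 255.2] 38.1 ztop [0.133  0.1359 0.1363] crown [0.4134 0.2375 0.162 ] yaw -43.4
top big_b cap [448.2 263.7] 37.3 ztop [0.1348 0.1363 0.1378] crown [0.4417 0.2526 0.1637] yaw 34.9
scene big_b cap [447.9 257.7] 29.7 ztop [0.1302 0.1321 0.1336] crown [0.4496 0.2342 0.1653] yaw -0.9
5.3167 [0.4604 0.275  0.0952] width 0.056285873973506435 F 64.07131433486938 ft [-2.  -1.9  4.6]
off [ 0.0195 -0.      0.0679]
8 x [[-0.033, -0.0, -0.069],[0.0, 0.0, 0.0],0]   mm/row 15 deg/row 0.0  -> [0.445 0.262 0.215]
12 x [[0.031, -0.179, -0.022],[0.015, 0.0, 0.021],0]   mm/row 37 deg/row 4.7  -> [ 0.454 -0.16   0.216]
```

apply_moves([
  [[-0.033,0,-0.069],[0,0,0],0],
  [[-0.033,0,-0.069],[0,0,0],0],
  [[-0.033,0,-0.069],[0,0,0],0],
  [[-0.033,0,-0.069],[0,0,0],0],
  [[-0.033,0,-0.069],[0,0,0],0],
  [[-0.033,0,-0.069],[0,0,0],0],
  [[-0.033,0,-0.069],[0,0,0],0],
  [[-0.033,0,-0.069],[0,0,0],0],
])

```text
clock: 5.98
eef_pos: [0.4431, 0.2615, 0.2144]
tool_rot: [-0.321, 0.899, 0.1, 0.282]
ft_force: [0.3, -0.1, -2.2]
grip_width: 0.0564
grasp_force: 64.5
```

```bash
cat >> h.py <<'E'
def held():
    f=np.load("held.npz");return f["off"],rot(BY,0)@f["rel"]
def pics(name,crop=None):
    i,_=camera("scene");
    if crop: u0,u1,v0,v1=crop;i=cv2.resize(i[v0:v1,u0:u1],None,fx=2,fy=2,interpolation=cv2.INTER_CUBIC)
    cv2.imwrite(f"pics/{name}.png",i[:,:,::-1])
E
python3 - <<'E'
from h import *
p,Q,o=pose();print(o["clock"],p.round(4),o["grip_width"],o["ft_force"].round(1))
off,Qh=held();rows(p,Q,hang(.055,0,-.13,.07,off,Qh),Qh,13,0)
i,d=camera("scene");j,e=camera("top")
cv2.imwrite("pics/c3.png",np.hstack([cv2.resize(i[60:270,160:370],(400,400)),cv2.resize(j[110:320,120:330],(400,400))])[:,:,::-1])
E
```

```text
5.9833 [0.4431 0.2615 0.2144] 0.05642884592307629 [ 0.3 -0.1 -2.2]
13 x [[0.034, -0.161, -0.024],[0.014, -0.0, 0.02],0]   mm/row 33 deg/row 4.4  -> [ 0.435 -0.154  0.216]
```

View pics/c3.png

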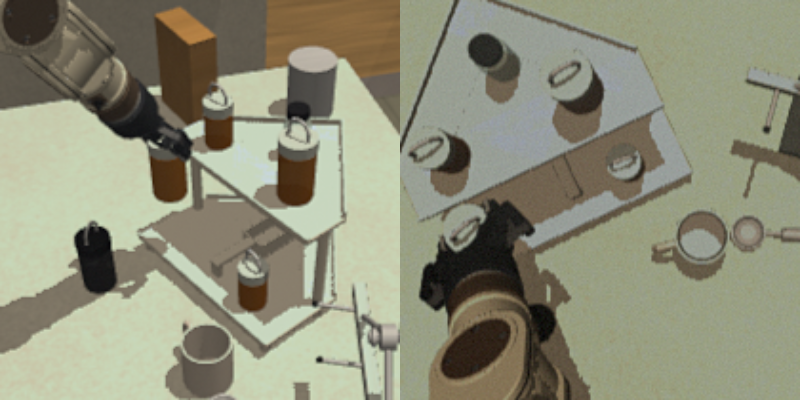

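Picture: big_b is held upright by the cap, with its handle visible between the fingers (scene crop (167,165), top crop (465,225)). The other jars are unmoved. Carrying it to the left inner peg.

apply_moves([
  [[0.034,-0.161,-0.024],[0.014,0,0.02],0],
  [[0.034,-0.161,-0.024],[0.014,0,0.02],0],
  [[0.034,-0.161,-0.024],[0.014,0,0.02],0],
  [[0.034,-0.161,-0.024],[0.014,0,0.02],0],
  [[0.034,-0.161,-0.024],[0.014,0,0.02],0],
  [[0.034,-0.161,-0.024],[0.014,0,0.02],0],
  [[0.034,-0.161,-0.024],[0.014,0,0.02],0],
  [[0.034,-0.161,-0.024],[0.014,0,0.02],0],
])

```text
clock: 6.75
eef_pos: [0.4862, 0.0022, 0.2134]
tool_rot: [-0.033, 0.954, 0.01, 0.299]
ft_force: [1.1, 0.2, -2.0]
grip_width: 0.0568
grasp_force: 64.9
```

apply_moves([
  [[0.034,-0.161,-0.024],[0.014,0,0.02],0],
  [[0.034,-0.161,-0.024],[0.014,0,0.02],0],
  [[0.034,-0.161,-0.024],[0.014,0,0.02],0],
  [[0.034,-0.161,-0.024],[0.014,0,0.02],0],
  [[0.034,-0.161,-0.024],[0.014,0,0.02],0],
  [[0,0,0],[0,0,0],0],
  [[0,0,0],[0,0,0],0],
  [[0,0,0],[0,0,0],0],
])

```text
clock: 7.42
eef_pos: [0.4327, -0.1521, 0.2147]
tool_rot: [0.147, 0.942, -0.047, 0.296]
ft_force: [0.5, 0.3, -2.6]
grip_width: 0.0562
grasp_force: 65.3
```

```bash
cat >> h.py <<'E'
def crown_check():   # crown of the held jar as predicted, and seen by top/scene
    p,Q,o=pose();off,Qh=held();cr=p-Q@off;print(o["clock"],"width",o["grip_width"].round(4),"crown predicted",cr.round(4),"rot err deg",np.degrees(R.from_matrix(Q.T@Qh).as_rotvec()).round(1))
    for c in("top","scene"):
        k=get_calibration(c);i,d=camera(c);W=cloud(d,k);hsv=cv2.cvtColor(i,cv2.COLOR_RGB2HSV)
        m=(np.hypot(W[...,0]-cr[0],W[...,1]-cr[1])<.028)&(abs(W[...,2]-cr[2])<.012)&(hsv[...,2]>70)&(d>0)
        w=W[m];print(c,len(w),w.mean(0).round(4) if len(w) else 0,"z p95",np.percentile(w[:,2],95).round(4) if len(w) else 0,"yaw",np.degrees(np.arctan2(*np.linalg.svd(w[:,:2]-w[:,:2].mean(0))[2][0][::-1])).round(0)%180-90 if len(w)>5 else 0)
    return p,Q,off,Qh
def pegs():
    a=np.radians(BY);X=np.array([np.cos(a),np.sin(a)]);Y=np.array([-X[1],X[0]])
    for c,b in(("top",.0015),("scene",-.0014)):
        k=get_calibration(c);i,d=camera(c);W=cloud(d,k)[d>0];x=(W[:,:2]-MID)@X;y=(W[:,:2]-MID)@Y
        g=(abs(x)<.007)&(abs(y)<.2)&(W[:,2]>.17)&(W[:,2]<.25)
        t=[]
        for yy in(.145,.055,-.055,-.145):
            q=(abs(y-yy)<.018)&(x<-.05)&(x>-.066)&(W[:,2]>.185)&(W[:,2]<.25);t.append((q.sum(),*np.round([np.median(y[q]),np.median(W[q,2])-b],4)) if q.any() else None)
        # bar top edge slope by robust fit
        s=np.polyfit(y[g],W[g,2],1)
        for _ in range(6):
            r=W[:,2]-np.polyval(s,y);gg=g&(abs(r)<.008);s=np.polyfit(y[gg],W[gg,2],1)
        print(c,"tilt",s.round(4),"tips(n,y,z)",t)
E
python3 - <<'E'
from h import *
p,Q,off,Qh=crown_check();pegs()
a=rows(p,Q,hang(.055,0,-.06,.013,off,Qh),Qh,4,0)
a=rows(*a,hang(.055,0,0,.013,off,Qh),Qh,6,0)
E
```

```text
Traceback (most recent call last):
  File "h.py", line 62, in crown_check
    p,Q,o=pose();off,Qh=held();cr=p-Q@off;print(o["clock"],"width",o["grip_width"].round(4),"crown predicted",cr.round(4),"rot err deg",np.degrees(R.from_matrix(Q.T@Qh).as_rotvec()).round(1))
                                                                   ^^^^^^^^^^^^^^^^^^^^^
AttributeError: 'float' object has no attribute 'round'
```

```bash
sed -i 's/o\["grip_width"\].round(4)/o["grip_width"]/' h.py
python3 - <<'E'
from h import *
p,Q,off,Qh=crown_check();pegs()
a=rows(p,Q,hang(.055,0,-.06,.013,off,Qh),Qh,4,0)
a=rows(*a,hang(.055,0,0,.013,off,Qh),Qh,6,0)
i,d=camera("scene");j,e=camera("top")
cv2.imwrite("pics/c4.png",np.hstack([cv2.resize(i[190:400,230:440],(400,400)),cv2.resize(j[110:260,270:420],(400,400))])[:,:,::-1])
E
```

```text
7.4167 width 0.05623292256184605 crown predicted [ 0.4109 -0.1451  0.2815] rot err deg [-0.3 -0.2 -0.5]
top 58 [ 0.4104 -0.143   0.2829] z p95 0.2926 yaw -17.0
scene 32 [ 0.4107 -0.1541  0.2807] z p95 0.2905 yaw -33.0
top tilt [-0.0032  0.2131] tips(n,y,z) [(np.int64(15), np.float64(0.143), np.float64(0.2138)), (np.int64(17), np.float64(0.0532), np.float64(0.2139)), (np.int64(20), np.float64(-0.0558), np.float64(0.2143)), (np.int64(22), np.float64(-0.1458), np.float64(0.2141))]
scene tilt [-0.0019  0.2101] tips(n,y,z) [(np.int64(12), np.float64(0.1403), np.float64(0.2142)), (np.int64(16), np.float64(0.0508), np.float64(0.2137)), (np.int64(20), np.float64(-0.0584), np.float64(0.2137)), (np.int64(24), np.float64(-0.1478), np.float64(0.2141))]
4 x [[-0.035, 0.001, 0.109],[-0.0, -0.0, -0.001],0]   mm/row 23 deg/row 0.1  -> [ 0.502 -0.173  0.159]
6 x [[-0.041, 0.001, 0.029],[0.0, 0.0, 0.0],0]   mm/row 10 deg/row 0.0  -> [ 0.56  -0.189  0.159]
```

View pics/c4.png

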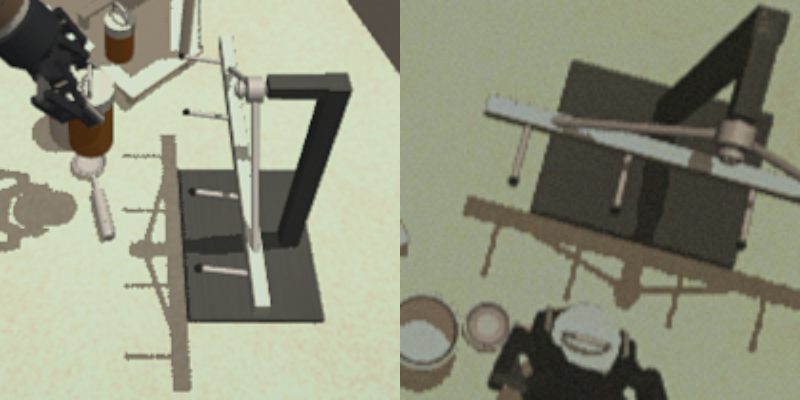

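Picture: the jar is in front of the left inner peg with its arch square to the bar (top crop (590,345), peg tip (617,208)). The predicted crown agrees with the cameras, so I insert.

apply_moves([
  [[-0.035,0,0.109],[0,0,-0.001],0],
  [[-0.035,0,0.109],[0,0,-0.001],0],
  [[-0.035,0,0.109],[0,0,-0.001],0],
  [[-0.035,0,0.109],[0,0,-0.001],0],
  [[0,0,0],[0,0,0],0],
  [[-0.041,0,0.029],[0,0,0],0],
  [[-0.041,0,0.029],[0,0,0],0],
  [[-0.041,0,0.029],[0,0,0],0],
])

```text
clock: 8.38
eef_pos: [0.5328, -0.1838, 0.1617]
tool_rot: [0.141, 0.943, -0.049, 0.298]
ft_force: [1.0, 0.8, -2.3]
grip_width: 0.0565
grasp_force: 65.2
```

apply_moves([
  [[-0.041,0,0.029],[0,0,0],0],
  [[-0.041,0,0.029],[0,0,0],0],
  [[-0.041,0,0.029],[0,0,0],0],
  [[0,0,0],[0,0,0],0],
  [[0,0,0],[0,0,0],0],
  [[0,0,0],[0,0,0],0],
  [[0,0,0],[0,0,0],0],
  [[0,0,0],[0,0,0],0],
])

```text
clock: 9.05
eef_pos: [0.5599, -0.1926, 0.1605]
tool_rot: [0.142, 0.943, -0.049, 0.297]
ft_force: [-0.4, 0.4, -3.3]
grip_width: 0.0563
grasp_force: 65.4
```

Run:
```python
from h import *
p,Q,off,Qh=crown_check();pegs();print(bot.get_obs()["ft_force"])
print("target",(hang(.055,0,0,.013,off,Qh)-Qh@off).round(4))
a=rows(p,Q,hang(.055,-.08,0,-.001,off,Qh),Qh,6,0)
```

```text
9.05 width 0.05627162861267222 crown predicted [ 0.5381 -0.1852  0.2273] rot err deg [-0.3 -0.   0.2]
top 46 [ 0.5383 -0.1834  0.2268] z p95 0.2379 yaw -8.0
scene 29 [ 0.539  -0.1949  0.2254] z p95 0.2328 yaw -26.0
top tilt [0.0236 0.2131] tips(n,y,z) [(np.int64(15), np.float64(0.1458), np.float64(0.2179)), (np.int64(30), np.float64(0.053), np.float64(0.2117)), (np.int64(17), np.float64(-0.0528), np.float64(0.2123)), (np.int64(21), np.float64(-0.143), np.float64(0.2103))]
scene tilt [0.0256 0.2104] tips(n,y,z) [(np.int64(10), np.float64(0.1442), np.float64(0.2171)), (np.int64(39), np.float64(0.0654), np.float64(0.2399)), (np.int64(19), np.float64(-0.0557), np.float64(0.2125)), (np.int64(25), np.float64(-0.1455), np.float64(0.2104))]
[-0.15071724  0.40474791 -1.47224628]
target [ 0.538  -0.1821  0.2262]
6 x [[0.01, -0.005, 0.013],[-0.0, -0.0, 0.0],0]   mm/row 3 deg/row 0.1  -> [ 0.557 -0.198  0.141]
```

apply_moves([
  [[0.01,-0.005,0.013],[0,0,0],0],
  [[0.01,-0.005,0.013],[0,0,0],0],
  [[0.01,-0.005,0.013],[0,0,0],0],
  [[0.01,-0.005,0.013],[0,0,0],0],
  [[0.01,-0.005,0.013],[0,0,0],0],
  [[0.01,-0.005,0.013],[0,0,0],0],
  [[0,0,0],[0,0,0],0],
  [[0,0,0],[0,0,0],0],
])

```text
clock: 9.92
eef_pos: [0.5585, -0.1987, 0.1417]
tool_rot: [0.142, 0.943, -0.049, 0.298]
ft_force: [1.2, -0.4, 1.7]
grip_width: 0.0563
grasp_force: 66.0
```

Run:
```python
from h import *
p,Q,off,Qh=crown_check();pegs();print(bot.get_obs()["ft_force"])
```

```text
9.9167 width 0.05633470293259106 crown predicted [ 0.5366 -0.1913  0.2084] rot err deg [-0.3  0.1  0.2]
top 77 [ 0.5404 -0.192   0.2079] z p95 0.2156 yaw 48.0
scene 71 [ 0.5412 -0.1978  0.2048] z p95 0.21 yaw 85.0
top tilt [-0.0786  0.2126] tips(n,y,z) [(np.int64(16), np.float64(0.1346), np.float64(0.2039)), (np.int64(51), np.float64(0.0639), np.float64(0.2238)), (np.int64(17), np.float64(-0.0633), np.float64(0.2191)), (np.int64(20), np.float64(-0.1527), np.float64(0.2256))]
scene tilt [-0.0773  0.2096] tips(n,y,z) [(np.int64(10), np.float64(0.1314), np.float64(0.2037)), (np.int64(54), np.float64(0.061), np.float64(0.224)), (np.int64(21), np.float64(-0.0668), np.float64(0.2186)), (np.int64(22), np.float64(-0.1559), np.float64(0.2251))]
[ 2.50138361 -0.97709601  2.03052182]
```

apply_moves([
  [[0,0,0],[0,0,0],0.88],
  [[0,0,0],[0,0,0],0.88],
  [[0,0,0],[0,0,0],0.88],
  [[0,0,-0.03],[0,0,0],0.88],
  [[0,0,-0.1],[0,0,0],0.88],
  [[0,0,-0.15],[0,0,0],0.88],
  [[0,0,-0.15],[0,0,0],0.88],
  [[0,0,-0.15],[0,0,0],1],
])

```text
clock: 10.78
eef_pos: [0.4925, -0.1771, 0.2359]
tool_rot: [0.142, 0.943, -0.049, 0.296]
ft_force: [0.4, 0.6, -0.7]
grip_width: 0.0848
grasp_force: 0.0
```

Run:
```python
from h import *
p,Q,o=pose();print(p,o["ft_force"]);pegs()
a=rows(p,Q,*grasp("big_a",31,30,.12),13,1)
i,d=camera("scene");j,e=camera("top")
cv2.imwrite("pics/c5.png",np.hstack([cv2.resize(i[190:400,230:440],(400,400)),cv2.resize(j[110:260,270:420],(400,400))])[:,:,::-1])
```

```text
[ 0.49249463 -0.17707756  0.23594366] [ 0.36374988  0.60118188 -0.72097906]
top tilt [-0.0788  0.2126] tips(n,y,z) [(np.int64(17), np.float64(0.1344), np.float64(0.2035)), (np.int64(38), np.float64(0.0471), np.float64(0.1861)), (np.int64(19), np.float64(-0.0634), np.float64(0.2179)), (np.int64(20), np.float64(-0.1531), np.float64(0.2247))]
scene tilt [-0.0772  0.2096] tips(n,y,z) [(np.int64(13), np.float64(0.1327), np.float64(0.202)), (np.int64(16), np.float64(0.0432), np.float64(0.2092)), (np.int64(21), np.float64(-0.0661), np.float64(0.2182)), (np.int64(24), np.float64(-0.1561), np.float64(0.2249))]
13 x [[-0.059, 0.109, -0.023],[-0.011, 0.002, -0.017],1]   mm/row 25 deg/row 3.7  -> [0.561 0.108 0.366]
```

View pics/c5.png

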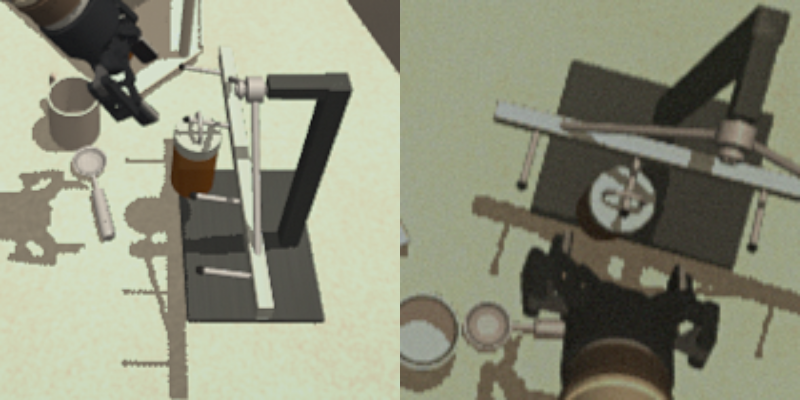

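Picture: big_b hangs upright on the left inner peg (crop (195,155) and (625,200)), with tilt −0.078 rad as expected. Next is big_a, going up first.

Run:
```python
from h import *
p,Q,o=pose()
a=rows(p,Q,p+np.array([-.05,.03,.12]),Q,4,1)
a=rows(*a,*grasp("big_a",31,30,.12),12,1)
a=rows(*a,*grasp("big_a",31,30,0),6,1)
```

```text
4 x [[-0.029, 0.016, -0.164],[0.0, 0.0, 0.0],1]   mm/row 33 deg/row 0.0  -> [ 0.444 -0.148  0.357]
12 x [[-0.053, 0.105, 0.028],[-0.012, 0.002, -0.019],1]   mm/row 24 deg/row 4.0  -> [0.561 0.108 0.366]
6 x [[-0.0, -0.0, 0.1],[0.0, 0.0, 0.0],1]   mm/row 20 deg/row 0.0  -> [0.613 0.139 0.262]
```

apply_moves([
  [[-0.029,0.016,-0.164],[0,0,0],1],
  [[-0.029,0.016,-0.164],[0,0,0],1],
  [[-0.029,0.016,-0.164],[0,0,0],1],
  [[-0.029,0.016,-0.164],[0,0,0],1],
  [[-0.053,0.105,0.028],[-0.012,0.002,-0.019],1],
  [[-0.053,0.105,0.028],[-0.012,0.002,-0.019],1],
  [[-0.053,0.105,0.028],[-0.012,0.002,-0.019],1],
  [[-0.053,0.105,0.028],[-0.012,0.002,-0.019],1],
])

```text
clock: 11.65
eef_pos: [0.5077, -0.0741, 0.359]
tool_rot: [0.005, 0.958, -0.01, 0.285]
ft_force: [-0.0, -1.2, -0.8]
grip_width: 0.085
grasp_force: 0.0
```

apply_moves([
  [[-0.053,0.105,0.028],[-0.012,0.002,-0.019],1],
  [[-0.053,0.105,0.028],[-0.012,0.002,-0.019],1],
  [[-0.053,0.105,0.028],[-0.012,0.002,-0.019],1],
  [[-0.053,0.105,0.028],[-0.012,0.002,-0.019],1],
  [[-0.053,0.105,0.028],[-0.012,0.002,-0.019],1],
  [[-0.053,0.105,0.028],[-0.012,0.002,-0.019],1],
  [[-0.053,0.105,0.028],[-0.012,0.002,-0.019],1],
  [[-0.053,0.105,0.028],[-0.012,0.002,-0.019],1],
])

```text
clock: 12.32
eef_pos: [0.5617, 0.1093, 0.3617]
tool_rot: [-0.264, 0.93, 0.065, 0.248]
ft_force: [-0.7, -0.5, -0.7]
grip_width: 0.0855
grasp_force: 0.0
```

Run:
```python
from h import *
p,Q,o=pose();print(o["clock"],p.round(4),o["joint_pos"].round(2));look("big_a")
a=rows(p,Q,*grasp("big_a",31,30,0),7,1)
```

```text
12.3167 [0.5617 0.1093 0.3617] [ 0.07 -0.02 -0.06  1.06  0.22 -0.43]
wrist big_a cap [594.8 131.6] 30.0 ztop [0.3052 0.3059 0.3063] crown [0.5932 0.1315 0.332 ] yaw 31.5
top big_a cap [596.  130.4] 29.0 ztop [0.3049 0.3061 0.3073] crown [0.5957 0.1305 0.3324] yaw 32.2
scene big_a cap [596.8 129. ] 30.5 ztop [0.302  0.303  0.3042] crown [0.6024 0.1201 0.3283] yaw 32.3
7 x [[-0.001, -0.0, 0.083],[-0.0, -0.0, 0.001],1]   mm/row 17 deg/row 0.1  -> [0.613 0.139 0.262]
```

apply_moves([
  [[-0.001,0.001,0.083],[0,0,0],1],
  [[-0.001,0.001,0.083],[0,0,0],1],
  [[-0.001,0.001,0.083],[0,0,0],1],
  [[-0.001,0.001,0.083],[0,0,0],1],
  [[-0.001,0.001,0.083],[0,0,0],1],
  [[-0.001,0.001,0.083],[0,0,0],1],
  [[-0.001,0.001,0.083],[0,0,0],1],
  [[0,0,0],[0,0,0],1],
])

```text
clock: 13.13
eef_pos: [0.6103, 0.1383, 0.259]
tool_rot: [-0.261, 0.931, 0.065, 0.246]
ft_force: [-1.1, -0.0, -0.1]
grip_width: 0.0858
grasp_force: 0.0
```

apply_moves([
  [[0,0,0],[0,0,0],0],
  [[0,0,0],[0,0,0],0],
  [[0,0,0],[0,0,0],0],
  [[0,0,0],[0,0,0],0],
  [[0,0,0],[0,0,0],0],
  [[0,0,0],[0,0,0],0],
  [[0,0,0],[0,0,0],0],
  [[0,0,0],[0,0,0],0],
])

```text
clock: 13.8
eef_pos: [0.6126, 0.139, 0.2658]
tool_rot: [-0.262, 0.93, 0.064, 0.251]
ft_force: [-1.0, -0.5, 3.2]
grip_width: 0.0565
grasp_force: 64.1
```

```bash
sed -i 's/big_a=(.5965,.1296,.3045,31)/big_a=(.5955,.1308,.3045,32)/' h.py
python3 - <<'E'
from h import *
p,Q,o=pose();b,off,Qh=carry("big_a",32,-.055,-.078,lift=.03,k1=4)
a=rows(p+[-.0,0,0],Q,p+np.array([-.10,-.06,.03]),Q,5,0)
a=rows(*a,hang(-.055,-.078,-.14,.085,off,Qh),Qh,16,0)
E
```

```text
13.8 [0.6126 0.139  0.2658] width 0.056498040735776085 F 64.07661921868566 ft [-1.  -0.5  3.2]
off [ 0.0168 -0.0011  0.0667]
4 x [[0.003, -0.001, -0.045],[0.0, 0.0, 0.0],0]   mm/row 9 deg/row 0.0  -> [0.596 0.128 0.296]
12 x [[0.106, -0.157, -0.023],[0.011, 0.0, 0.019],0]   mm/row 38 deg/row 4.0  -> [ 0.418 -0.274  0.222]
5 x [[0.086, 0.0, -0.084],[0.0, 0.0, 0.0],0]   mm/row 24 deg/row 0.0  -> [0.513 0.079 0.296]
16 x [[0.059, -0.103, -0.011],[0.008, 0.0, 0.014],0]   mm/row 24 deg/row 3.0  -> [ 0.389 -0.266  0.237]
```

apply_moves([
  [[-0.038,0,-0.065],[0,0,0],0],
  [[-0.038,0,-0.065],[0,0,0],0],
  [[0.086,0,-0.084],[0,0,0],0],
  [[0.086,0,-0.084],[0,0,0],0],
  [[0.086,0,-0.084],[0,0,0],0],
  [[0.086,0,-0.084],[0,0,0],0],
  [[0.086,0,-0.084],[0,0,0],0],
  [[0,0,0],[0,0,0],0],
])

```text
clock: 14.47
eef_pos: [0.5092, 0.0779, 0.3245]
tool_rot: [-0.261, 0.93, 0.064, 0.249]
ft_force: [-0.5, 0.6, -2.3]
grip_width: 0.0562
grasp_force: 64.5
```

apply_moves([
  [[0.059,-0.103,-0.011],[0.008,0,0.014],0],
  [[0.059,-0.103,-0.011],[0.008,0,0.014],0],
  [[0.059,-0.103,-0.011],[0.008,0,0.014],0],
  [[0.059,-0.103,-0.011],[0.008,0,0.014],0],
  [[0.059,-0.103,-0.011],[0.008,0,0.014],0],
  [[0.059,-0.103,-0.011],[0.008,0,0.014],0],
  [[0.059,-0.103,-0.011],[0.008,0,0.014],0],
  [[0.059,-0.103,-0.011],[0.008,0,0.014],0],
])

```text
clock: 15.13
eef_pos: [0.4869, -0.1068, 0.2928]
tool_rot: [-0.068, 0.963, 0.014, 0.259]
ft_force: [-0.2, -0.1, -2.6]
grip_width: 0.0567
grasp_force: 64.6
```

apply_moves([
  [[0.059,-0.103,-0.011],[0.008,0,0.014],0],
  [[0.059,-0.103,-0.011],[0.008,0,0.014],0],
  [[0.059,-0.103,-0.011],[0.008,0,0.014],0],
  [[0.059,-0.103,-0.011],[0.008,0,0.014],0],
  [[0.059,-0.103,-0.011],[0.008,0,0.014],0],
  [[0.059,-0.103,-0.011],[0.008,0,0.014],0],
  [[0.059,-0.103,-0.011],[0.008,0,0.014],0],
  [[0.059,-0.103,-0.011],[0.008,0,0.014],0],
])

```text
clock: 15.8
eef_pos: [0.391, -0.2671, 0.2618]
tool_rot: [0.128, 0.957, -0.037, 0.258]
ft_force: [0.3, -0.2, -2.0]
grip_width: 0.0566
grasp_force: 64.7
```

Run:
```python
from h import *
p,Q,off,Qh=crown_check();pegs()
a=rows(p,Q,hang(-.056,-.078,-.06,.0125,off,Qh),Qh,7,0)
a=rows(*a,hang(-.056,-.078,0,.011,off,Qh),Qh,6,0)
```

```text
15.8 width 0.05660900256613356 crown predicted [ 0.3729 -0.2607  0.3279] rot err deg [0.9 0.2 0.6]
top 52 [ 0.3757 -0.258   0.3284] z p95 0.3336 yaw -9.0
scene 39 [ 0.3719 -0.2699  0.3259] z p95 0.3365 yaw -16.0
top tilt [-0.0779  0.2127] tips(n,y,z) [(np.int64(17), np.float64(0.1344), np.float64(0.2028)), (np.int64(37), np.float64(0.0467), np.float64(0.1861)), (np.int64(19), np.float64(-0.0631), np.float64(0.2191)), (np.int64(20), np.float64(-0.153), np.float64(0.2253))]
scene tilt [-0.0778  0.2097] tips(n,y,z) [(np.int64(12), np.float64(0.1313), np.float64(0.2037)), (np.int64(16), np.float64(0.0432), np.float64(0.2096)), (np.int64(21), np.float64(-0.0665), np.float64(0.218)), (np.int64(24), np.float64(-0.1557), np.float64(0.225))]
7 x [[-0.013, 0.0, 0.088],[0.001, 0.0, 0.001],0]   mm/row 18 deg/row 0.2  -> [ 0.466 -0.288  0.164]
6 x [[-0.043, 0.001, 0.026],[0.0, 0.0, 0.0],0]   mm/row 10 deg/row 0.0  -> [ 0.523 -0.304  0.163]
```

apply_moves([
  [[-0.013,0,0.088],[0.001,0,0.001],0],
  [[-0.013,0,0.088],[0.001,0,0.001],0],
  [[-0.013,0,0.088],[0.001,0,0.001],0],
  [[-0.013,0,0.088],[0.001,0,0.001],0],
  [[-0.013,0,0.088],[0.001,0,0.001],0],
  [[-0.013,0,0.088],[0.001,0,0.001],0],
  [[-0.013,0,0.088],[0.001,0,0.001],0],
  [[0,0,0],[0,0,0],0],
])

```text
clock: 16.67
eef_pos: [0.4675, -0.2869, 0.1627]
tool_rot: [0.139, 0.956, -0.043, 0.256]
ft_force: [-0.4, 0.1, -2.7]
grip_width: 0.0569
grasp_force: 64.8
```

apply_moves([
  [[-0.043,0.001,0.026],[0,0,0],0],
  [[-0.043,0.001,0.026],[0,0,0],0],
  [[-0.043,0.001,0.026],[0,0,0],0],
  [[-0.043,0.001,0.026],[0,0,0],0],
  [[-0.043,0.001,0.026],[0,0,0],0],
  [[-0.043,0.001,0.026],[0,0,0],0],
  [[0,0,0],[0,0,0],0],
  [[0,0,0],[0,0,0],0],
])

```text
clock: 17.33
eef_pos: [0.5255, -0.3053, 0.1652]
tool_rot: [0.14, 0.955, -0.045, 0.258]
ft_force: [0.6, -0.1, -2.3]
grip_width: 0.0562
grasp_force: 65.2
```

Run:
```python
from h import *
p,Q,off,Qh=crown_check();pegs();print(bot.get_obs()["ft_force"])
print("target",(hang(-.056,-.078,0,.011,off,Qh)-Qh@off).round(4))
a=rows(p,Q,hang(-.055,0,0,-.001,off,Qh),Qh,6,0)
```

```text
17.3333 width 0.05617059911418488 crown predicted [ 0.5076 -0.2979  0.2312] rot err deg [-0.3  0.3 -0.5]
top 51 [ 0.5093 -0.2967  0.2298] z p95 0.2366 yaw -15.0
scene 37 [ 0.5083 -0.3053  0.2291] z p95 0.2333 yaw -18.0
top tilt [-0.1026  0.2126] tips(n,y,z) [(np.int64(17), np.float64(0.1314), np.float64(0.2003)), (np.int64(22), np.float64(0.0429), np.float64(0.2083)), (np.int64(14), np.float64(-0.0402), np.float64(0.2413)), (np.int64(24), np.float64(-0.1551), np.float64(0.2291))]
scene tilt [-0.1001  0.2093] tips(n,y,z) [(np.int64(13), np.float64(0.1292), np.float64(0.2002)), (np.int64(10), np.float64(0.0407), np.float64(0.2099)), (np.int64(27), np.float64(-0.0472), np.float64(0.2469)), (np.int64(41), np.float64(-0.1559), np.float64(0.2312))]
[-0.92602585 -0.13758905 -2.44960329]
target [ 0.5059 -0.2973  0.2289]
6 x [[0.01, 0.008, 0.013],[-0.0, 0.0, -0.0],0]   mm/row 4 deg/row 0.1  -> [ 0.526 -0.295  0.146]
```

apply_moves([
  [[0.01,0.008,0.013],[0,0,0],0],
  [[0.01,0.008,0.013],[0,0,0],0],
  [[0.01,0.008,0.013],[0,0,0],0],
  [[0.01,0.008,0.013],[0,0,0],0],
  [[0.01,0.008,0.013],[0,0,0],0],
  [[0.01,0.008,0.013],[0,0,0],0],
  [[0,0,0],[0,0,0],0],
  [[0,0,0],[0,0,0],0],
])

```text
clock: 18.2
eef_pos: [0.5263, -0.2957, 0.1466]
tool_rot: [0.139, 0.955, -0.045, 0.259]
ft_force: [2.1, 0.9, 3.1]
grip_width: 0.0564
grasp_force: 65.9
```

Run:
```python
from h import *
p,Q,off,Qh=crown_check();pegs();print(bot.get_obs()["ft_force"])
```

```text
18.2 width 0.056425965409114924 crown predicted [ 0.5083 -0.2882  0.2126] rot err deg [-0.3  0.5 -0.4]
top 73 [ 0.5133 -0.2907  0.2118] z p95 0.2166 yaw 68.0
scene 77 [ 0.5139 -0.2953  0.2091] z p95 0.2141 yaw 83.0
top tilt [-0.0114  0.2131] tips(n,y,z) [(np.int64(18), np.float64(0.1423), np.float64(0.2119)), (np.int64(106), np.float64(0.0551), np.float64(0.1866)), (np.int64(14), np.float64(-0.0559), np.float64(0.2148)), (np.int64(20), np.float64(-0.1468), np.float64(0.2154))]
scene tilt [-0.0091  0.2102] tips(n,y,z) [(np.int64(12), np.float64(0.14), np.float64(0.2124)), (np.int64(33), np.float64(0.0516), np.float64(0.188)), (np.int64(33), np.float64(-0.0453), np.float64(0.2356)), (np.int64(24), np.float64(-0.1497), np.float64(0.2162))]
[2.86293861 1.62520767 3.03057668]
```

apply_moves([
  [[0,0,0],[0,0,0],0.88],
  [[0,0,0],[0,0,0],0.88],
  [[0,0,0],[0,0,0],0.88],
  [[0,0,-0.03],[0,0,0],0.88],
  [[0,0,-0.1],[0,0,0],0.88],
  [[0,0,-0.15],[0,0,0],0.88],
  [[0,0,-0.15],[0,0,0],0.88],
  [[0,0,-0.15],[0,0,0],1],
])

```text
clock: 19.07
eef_pos: [0.4679, -0.2767, 0.246]
tool_rot: [0.14, 0.955, -0.044, 0.257]
ft_force: [1.3, -0.3, 0.4]
grip_width: 0.0843
grasp_force: 0.0
```

Run:
```python
from h import *
p,Q,o=pose();print(p.round(3),o["ft_force"].round(1));pegs()
a=rows(p,Q,np.array([.42,-.12,.34]),Q,6,1)
a=rows(*a,*grasp("small_a",31,30,.12),18,1)
```

```text
[ 0.468 -0.277  0.246] [ 1.3 -0.3  0.4]
top tilt [0.0057 0.2131] tips(n,y,z) [(np.int64(15), np.float64(0.1447), np.float64(0.2147)), (np.int64(109), np.float64(0.0556), np.float64(0.1872)), (np.int64(108), np.float64(-0.054), np.float64(0.1867)), (np.int64(20), np.float64(-0.1443), np.float64(0.213))]
scene tilt [0.0057 0.2102] tips(n,y,z) [(np.int64(13), np.float64(0.1412), np.float64(0.2142)), (np.int64(60), np.float64(0.0505), np.float64(0.188)), (np.int64(64), np.float64(-0.0574), np.float64(0.188)), (np.int64(23), np.float64(-0.1475), np.float64(0.2132))]
6 x [[0.026, 0.112, -0.107],[0.0, 0.0, 0.0],1]   mm/row 31 deg/row 0.0  -> [ 0.42 -0.12  0.34]
18 x [[-0.026, 0.107, 0.014],[-0.008, -0.0, -0.013],1]   mm/row 22 deg/row 2.7  -> [0.485 0.264 0.341]
```

apply_moves([
  [[0.026,0.112,-0.107],[0,0,0],1],
  [[0.026,0.112,-0.107],[0,0,0],1],
  [[0.026,0.112,-0.107],[0,0,0],1],
  [[0.026,0.112,-0.107],[0,0,0],1],
  [[0.026,0.112,-0.107],[0,0,0],1],
  [[0.026,0.112,-0.107],[0,0,0],1],
  [[-0.026,0.107,0.014],[-0.008,0,-0.013],1],
  [[-0.026,0.107,0.014],[-0.008,0,-0.013],1],
])

```text
clock: 19.83
eef_pos: [0.4437, -0.0814, 0.3401]
tool_rot: [0.093, 0.96, -0.031, 0.261]
ft_force: [0.9, -0.9, 0.9]
grip_width: 0.0855
grasp_force: 0.0
```

apply_moves([
  [[-0.026,0.107,0.014],[-0.008,0,-0.013],1],
  [[-0.026,0.107,0.014],[-0.008,0,-0.013],1],
  [[-0.026,0.107,0.014],[-0.008,0,-0.013],1],
  [[-0.026,0.107,0.014],[-0.008,0,-0.013],1],
  [[-0.026,0.107,0.014],[-0.008,0,-0.013],1],
  [[-0.026,0.107,0.014],[-0.008,0,-0.013],1],
  [[-0.026,0.107,0.014],[-0.008,0,-0.013],1],
  [[-0.026,0.107,0.014],[-0.008,0,-0.013],1],
])

```text
clock: 20.5
eef_pos: [0.4956, 0.0868, 0.3379]
tool_rot: [-0.091, 0.962, 0.023, 0.258]
ft_force: [-0.3, 0.0, -0.4]
grip_width: 0.0853
grasp_force: 0.0
```

apply_moves([
  [[-0.026,0.107,0.014],[-0.008,0,-0.013],1],
  [[-0.026,0.107,0.014],[-0.008,0,-0.013],1],
  [[-0.026,0.107,0.014],[-0.008,0,-0.013],1],
  [[-0.026,0.107,0.014],[-0.008,0,-0.013],1],
  [[-0.026,0.107,0.014],[-0.008,0,-0.013],1],
  [[-0.026,0.107,0.014],[-0.008,0,-0.013],1],
  [[-0.026,0.107,0.014],[-0.008,0,-0.013],1],
  [[-0.026,0.107,0.014],[-0.008,0,-0.013],1],
])

```text
clock: 21.17
eef_pos: [0.4805, 0.2626, 0.3398]
tool_rot: [-0.271, 0.927, 0.077, 0.248]
ft_force: [1.3, -0.7, -0.1]
grip_width: 0.0857
grasp_force: 0.0
```

Run:
```python
from h import *
p,Q,o=pose();print(o["clock"],p.round(4),o["joint_pos"].round(2));look("small_a")
a=rows(p,Q,*grasp("small_a",31,30,0),7,1)
```

```text
21.1667 [0.4805 0.2626 0.3398] [ 0.47 -0.1  -0.2   0.95  0.06 -0.09]
wrist small_a cap [516.9 288.4] 24.3 ztop [0.2801 0.2808 0.2813] crown [0.5162 0.2879 0.3069] yaw 31.5
top small_a cap [518.9 286.6] 23.9 ztop [0.2796 0.2809 0.2821] crown [0.5195 0.2853 0.3083] yaw 31.9
scene small_a cap [519.5 285.4] 24.8 ztop [0.2766 0.2778 0.2789] crown [0.5217 0.2835 0.3045] yaw 33.0
7 x [[-0.003, -0.002, 0.087],[0.001, 0.0, 0.001],1]   mm/row 17 deg/row 0.3  -> [0.537 0.295 0.237]
```

apply_moves([
  [[-0.003,0,0.087],[0.001,0,0.001],1],
  [[-0.003,0,0.087],[0.001,0,0.001],1],
  [[-0.003,0,0.087],[0.001,0,0.001],1],
  [[-0.003,0,0.087],[0.001,0,0.001],1],
  [[-0.003,0,0.087],[0.001,0,0.001],1],
  [[-0.003,0,0.087],[0.001,0,0.001],1],
  [[-0.003,0,0.087],[0.001,0,0.001],1],
  [[0,0,0],[0,0,0],1],
])

```text
clock: 21.98
eef_pos: [0.5349, 0.2949, 0.2332]
tool_rot: [-0.256, 0.932, 0.068, 0.248]
ft_force: [-0.1, -0.2, 0.7]
grip_width: 0.0854
grasp_force: 0.0
```

apply_moves([
  [[0,0,0],[0,0,0],0],
  [[0,0,0],[0,0,0],0],
  [[0,0,0],[0,0,0],0],
  [[0,0,0],[0,0,0],0],
  [[0,0,0],[0,0,0],0],
  [[0,0,0],[0,0,0],0],
  [[0,0,0],[0,0,0],0],
  [[0,0,0],[0,0,0],0],
])

```text
clock: 22.65
eef_pos: [0.5368, 0.2968, 0.2398]
tool_rot: [-0.257, 0.93, 0.07, 0.253]
ft_force: [-1.5, -1.4, 6.1]
grip_width: 0.0466
grasp_force: 61.6
```

```bash
sed -i 's/small_a=(.5203,.285,.2795,31)/small_a=(.5183,.287,.2795,32)/' h.py
python3 - <<'E'
from h import *
p,Q,o=pose();b,off,Qh=carry("small_a",32,.145,0.006)
print("--")
a=rows(p,Q,p+np.array([-.086,-.052,.08]),Q,6,0)
a=rows(*a,hang(.145,.006,-.14,.085,off,Qh),Qh,16,0)
E
```

```text
22.65 [0.5368 0.2968 0.2398] width 0.04655064569160221 F 61.59721869078516 ft [-1.5 -1.4  6.1]
off [ 0.016  -0.001   0.0685]
8 x [[-0.027, -0.0, -0.071],[0.0, 0.0, 0.0],0]   mm/row 15 deg/row 0.0  -> [0.52  0.286 0.36 ]
12 x [[0.067, -0.149, 0.03],[0.011, 0.0, 0.019],0]   mm/row 33 deg/row 4.0  -> [ 0.476 -0.072  0.217]
--
6 x [[0.039, -0.0, -0.1],[0.0, 0.0, 0.0],0]   mm/row 21 deg/row 0.0  -> [0.451 0.245 0.32 ]
16 x [[0.028, -0.098, 0.016],[0.008, 0.0, 0.014],0]   mm/row 21 deg/row 3.0  -> [ 0.447 -0.064  0.232]
```

apply_moves([
  [[-0.025,0,-0.04],[0,0,0],0],
  [[0.039,0,-0.1],[0,0,0],0],
  [[0.039,0,-0.1],[0,0,0],0],
  [[0.039,0,-0.1],[0,0,0],0],
  [[0.039,0,-0.1],[0,0,0],0],
  [[0.039,0,-0.1],[0,0,0],0],
  [[0.039,0,-0.1],[0,0,0],0],
  [[0,0,0],[0,0,0],0],
])

```text
clock: 23.32
eef_pos: [0.4483, 0.2443, 0.3305]
tool_rot: [-0.257, 0.93, 0.07, 0.253]
ft_force: [1.0, 0.4, -0.9]
grip_width: 0.0469
grasp_force: 61.8
```

apply_moves([
  [[0.028,-0.098,0.016],[0.008,0,0.014],0],
  [[0.028,-0.098,0.016],[0.008,0,0.014],0],
  [[0.028,-0.098,0.016],[0.008,0,0.014],0],
  [[0.028,-0.098,0.016],[0.008,0,0.014],0],
  [[0.028,-0.098,0.016],[0.008,0,0.014],0],
  [[0.028,-0.098,0.016],[0.008,0,0.014],0],
  [[0.028,-0.098,0.016],[0.008,0,0.014],0],
  [[0.028,-0.098,0.016],[0.008,0,0.014],0],
])

```text
clock: 23.98
eef_pos: [0.4803, 0.0893, 0.2811]
tool_rot: [-0.063, 0.964, 0.019, 0.258]
ft_force: [1.0, -0.3, -1.3]
grip_width: 0.0466
grasp_force: 61.8
```

apply_moves([
  [[0.028,-0.098,0.016],[0.008,0,0.014],0],
  [[0.028,-0.098,0.016],[0.008,0,0.014],0],
  [[0.028,-0.098,0.016],[0.008,0,0.014],0],
  [[0.028,-0.098,0.016],[0.008,0,0.014],0],
  [[0.028,-0.098,0.016],[0.008,0,0.014],0],
  [[0.028,-0.098,0.016],[0.008,0,0.014],0],
  [[0.028,-0.098,0.016],[0.008,0,0.014],0],
  [[0.028,-0.098,0.016],[0.008,0,0.014],0],
])

```text
clock: 24.65
eef_pos: [0.4474, -0.0648, 0.2359]
tool_rot: [0.133, 0.957, -0.033, 0.256]
ft_force: [-0.6, 0.4, 0.0]
grip_width: 0.0464
grasp_force: 61.8
```

Run:
```python
from h import *
p,Q,off,Qh=crown_check();pegs()
a=rows(p,Q,hang(.144,.005,-.06,.012,off,Qh),Qh,7,0)
a=rows(*a,hang(.144,.005,0,.010,off,Qh),Qh,6,0)
```

```text
24.65 width 0.04639324898242442 crown predicted [ 0.428  -0.0586  0.3033] rot err deg [ 0.8 -0.5  0.7]
top 51 [ 0.4295 -0.0604  0.3031] z p95 0.3114 yaw -17.0
scene 27 [ 0.4263 -0.072   0.3011] z p95 0.3116 yaw -30.0
top tilt [0.0013 0.2132] tips(n,y,z) [(np.int64(14), np.float64(0.1439), np.float64(0.215)), (np.int64(106), np.float64(0.0553), np.float64(0.1871)), (np.int64(107), np.float64(-0.054), np.float64(0.1871)), (np.int64(20), np.float64(-0.1453), np.float64(0.2129))]
scene tilt [0.002  0.2101] tips(n,y,z) [(np.int64(12), np.float64(0.1411), np.float64(0.2141)), (np.int64(51), np.float64(0.051), np.float64(0.1881)), (np.int64(72), np.float64(-0.0576), np.float64(0.1881)), (np.int64(23), np.float64(-0.148), np.float64(0.2138))]
7 x [[-0.021, -0.0, 0.076],[0.001, -0.0, 0.001],0]   mm/row 16 deg/row 0.2  -> [ 0.524 -0.087  0.159]
6 x [[-0.042, 0.001, 0.027],[0.0, 0.0, 0.0],0]   mm/row 10 deg/row 0.0  -> [ 0.582 -0.103  0.157]
```

apply_moves([
  [[-0.021,0,0.076],[0.001,0,0.001],0],
  [[-0.021,0,0.076],[0.001,0,0.001],0],
  [[-0.021,0,0.076],[0.001,0,0.001],0],
  [[-0.021,0,0.076],[0.001,0,0.001],0],
  [[-0.021,0,0.076],[0.001,0,0.001],0],
  [[-0.021,0,0.076],[0.001,0,0.001],0],
  [[-0.021,0,0.076],[0.001,0,0.001],0],
  [[0,0,0],[0,0,0],0],
])

```text
clock: 25.52
eef_pos: [0.5248, -0.0851, 0.1579]
tool_rot: [0.144, 0.955, -0.04, 0.255]
ft_force: [-0.4, 0.3, -0.7]
grip_width: 0.0467
grasp_force: 61.9
```

apply_moves([
  [[-0.042,0.001,0.028],[0,0,0],0],
  [[-0.042,0.001,0.028],[0,0,0],0],
  [[-0.042,0.001,0.028],[0,0,0],0],
  [[-0.042,0.001,0.028],[0,0,0],0],
  [[-0.042,0.001,0.028],[0,0,0],0],
  [[-0.042,0.001,0.028],[0,0,0],0],
  [[0,0,0],[0,0,0],0],
  [[0,0,0],[0,0,0],0],
])

```text
clock: 26.18
eef_pos: [0.5822, -0.1031, 0.1559]
tool_rot: [0.145, 0.955, -0.04, 0.256]
ft_force: [-0.7, -0.6, -2.4]
grip_width: 0.0462
grasp_force: 61.9
```

Run:
```python
from h import *
p,Q,off,Qh=crown_check();pegs();print(bot.get_obs()["ft_force"])
print("target",(hang(.144,.005,0,.010,off,Qh)-Qh@off).round(4))
a=rows(p,Q,hang(.145,-.085,0,-.001,off,Qh),Qh,7,0)
```

```text
26.1833 width 0.046171831101927185 crown predicted [ 0.563  -0.0958  0.2233] rot err deg [-0.4 -0.4 -0.5]
top 46 [ 0.5646 -0.0988  0.2216] z p95 0.2277 yaw -20.0
scene 31 [ 0.5635 -0.1036  0.2189] z p95 0.2245 yaw -18.0
top tilt [0.0014 0.2132] tips(n,y,z) [(np.int64(6), np.float64(0.1597), np.float64(0.2449)), (np.int64(94), np.float64(0.0545), np.float64(0.1869)), (np.int64(108), np.float64(-0.0536), np.float64(0.187)), (np.int64(18), np.float64(-0.1452), np.float64(0.2139))]
scene tilt [0.0029 0.2101] tips(n,y,z) [(np.int64(26), np.float64(0.1579), np.float64(0.2416)), (np.int64(61), np.float64(0.0513), np.float64(0.1877)), (np.int64(86), np.float64(-0.0566), np.float64(0.188)), (np.int64(23), np.float64(-0.1473), np.float64(0.2137))]
[-0.59092574  0.28913588 -1.04182827]
target [ 0.562  -0.0958  0.2239]
7 x [[0.008, -0.007, 0.014],[-0.0, -0.0, -0.0],0]   mm/row 4 deg/row 0.1  -> [ 0.579 -0.112  0.133]
```

apply_moves([
  [[0.008,-0.007,0.014],[0,0,0],0],
  [[0.008,-0.007,0.014],[0,0,0],0],
  [[0.008,-0.007,0.014],[0,0,0],0],
  [[0.008,-0.007,0.014],[0,0,0],0],
  [[0.008,-0.007,0.014],[0,0,0],0],
  [[0.008,-0.007,0.014],[0,0,0],0],
  [[0.008,-0.007,0.014],[0,0,0],0],
  [[0,0,0],[0,0,0],0],
])

```text
clock: 27.05
eef_pos: [0.5783, -0.1125, 0.1325]
tool_rot: [0.145, 0.955, -0.04, 0.255]
ft_force: [0.6, 0.7, -0.6]
grip_width: 0.0468
grasp_force: 62.1
```

Run:
```python
from h import *
p,Q,off,Qh=crown_check();pegs();print(bot.get_obs()["ft_force"])
```

```text
27.05 width 0.046842989573421416 crown predicted [ 0.5593 -0.1053  0.1999] rot err deg [-0.4 -0.4 -0.5]
top 67 [ 0.565  -0.1093  0.1988] z p95 0.2052 yaw 24.0
scene 53 [ 0.5654 -0.1139  0.1961] z p95 0.2021 yaw -89.0
top tilt [-0.0926  0.2126] tips(n,y,z) [(np.int64(31), np.float64(0.1576), np.float64(0.2202)), (np.int64(26), np.float64(0.0444), np.float64(0.2084)), (np.int64(111), np.float64(-0.0593), np.float64(0.1926)), (np.int64(21), np.float64(-0.1541), np.float64(0.2281))]
scene tilt [-0.0895  0.2094] tips(n,y,z) [(np.int64(37), np.float64(0.1475), np.float64(0.2254)), (np.int64(27), np.float64(0.0437), np.float64(0.2117)), (np.int64(92), np.float64(-0.0654), np.float64(0.1924)), (np.int64(25), np.float64(-0.1572), np.float64(0.2272))]
[ 0.0202595  -0.34820546  0.44544955]
```

apply_moves([
  [[0,0,0],[0,0,0],0.76],
  [[0,0,0],[0,0,0],0.76],
  [[0,0,0],[0,0,0],0.76],
  [[0,0,-0.03],[0,0,0],0.76],
  [[0,0,-0.1],[0,0,0],0.76],
  [[0,0,-0.15],[0,0,0],0.76],
  [[0,0,-0.15],[0,0,0],0.76],
  [[0,0,-0.15],[0,0,0],1],
])

```text
clock: 27.92
eef_pos: [0.5225, -0.0946, 0.235]
tool_rot: [0.145, 0.955, -0.04, 0.256]
ft_force: [0.4, -0.4, 0.9]
grip_width: 0.0753
grasp_force: 0.0
```

Run:
```python
from h import *
p,Q,o=pose();print(p.round(3),o["ft_force"].round(1));pegs()
a=rows(p,Q,*grasp("small_b",23,35,.12),12,1)
print("mid?")
i,d=camera("scene");j,e=camera("top")
cv2.imwrite("pics/c6.png",np.hstack([cv2.resize(i[60:400,190:460],(400,504)),cv2.resize(j[100:260,120:460],(400,188)) if 0 else cv2.resize(cv2.copyMakeBorder(j[100:260,270:430],0,42,0,0,cv2.BORDER_CONSTANT),(399,504))])[:,:,::-1])
```

```text
[ 0.522 -0.095  0.235] [ 0.4 -0.4  0.9]
top tilt [-0.0739  0.2127] tips(n,y,z) [(np.int64(14), np.float64(0.1349), np.float64(0.2042)), (np.int64(41), np.float64(0.0475), np.float64(0.1851)), (np.int64(113), np.float64(-0.0577), np.float64(0.1917)), (np.int64(20), np.float64(-0.153), np.float64(0.2244))]
scene tilt [-0.0732  0.2095] tips(n,y,z) [(np.int64(13), np.float64(0.133), np.float64(0.2031)), (np.int64(17), np.float64(0.0436), np.float64(0.2104)), (np.int64(100), np.float64(-0.0626), np.float64(0.1915)), (np.int64(23), np.float64(-0.1552), np.float64(0.2251))]
12 x [[0.031, 0.07, 0.015],[-0.01, -0.002, -0.016],1]   mm/row 16 deg/row 3.4  -> [0.477 0.069 0.167]
mid?
```

View pics/c6.png

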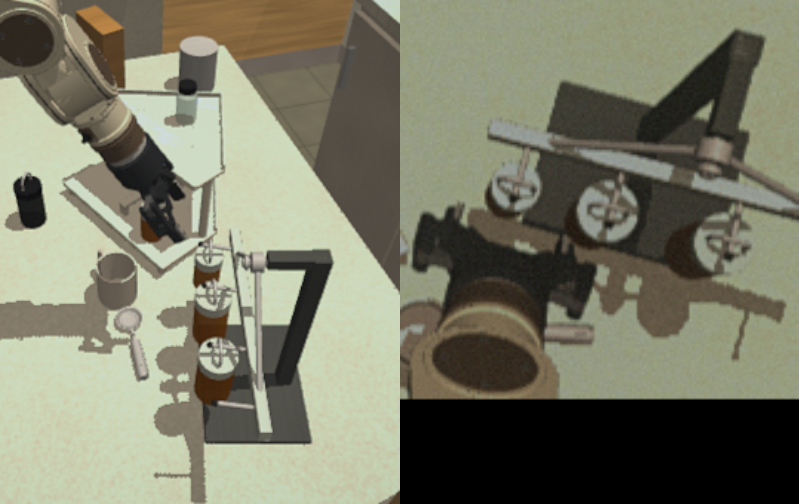

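Picture: three jars hang upright ((210,258), (212,310), (217,370) in the crop). small_b is still on the lower tier and the bystanders are untouched.

Run:
```python
from h import *
p,Q,o=pose()
a=rows(p,Q,np.array([.43,-.06,.27]),Q,4,1)
a=rows(*a,*grasp("small_b",23,35,.13),12,1)
```

```text
4 x [[0.086, 0.006, -0.1],[0.0, 0.0, 0.0],1]   mm/row 26 deg/row 0.0  -> [ 0.43 -0.06  0.27]
12 x [[0.005, 0.053, 0.044],[-0.01, -0.002, -0.016],1]   mm/row 14 deg/row 3.4  -> [0.471 0.067 0.175]
```

apply_moves([
  [[0.086,0.006,-0.1],[0,0,0],1],
  [[0.086,0.006,-0.1],[0,0,0],1],
  [[0.086,0.006,-0.1],[0,0,0],1],
  [[0.086,0.006,-0.1],[0,0,0],1],
  [[0.005,0.053,0.044],[-0.01,-0.002,-0.016],1],
  [[0.005,0.053,0.044],[-0.01,-0.002,-0.016],1],
  [[0.005,0.053,0.044],[-0.01,-0.002,-0.016],1],
  [[0.005,0.053,0.044],[-0.01,-0.002,-0.016],1],
])

```text
clock: 28.78
eef_pos: [0.4525, -0.0217, 0.2346]
tool_rot: [0.03, 0.962, -0.007, 0.27]
ft_force: [-0.5, 0.3, 0.3]
grip_width: 0.0857
grasp_force: 0.0
```

apply_moves([
  [[0.005,0.053,0.044],[-0.01,-0.002,-0.016],1],
  [[0.005,0.053,0.044],[-0.01,-0.002,-0.016],1],
  [[0.005,0.053,0.044],[-0.01,-0.002,-0.016],1],
  [[0.005,0.053,0.044],[-0.01,-0.002,-0.016],1],
  [[0.005,0.053,0.044],[-0.01,-0.002,-0.016],1],
  [[0.005,0.053,0.044],[-0.01,-0.002,-0.016],1],
  [[0.005,0.053,0.044],[-0.01,-0.002,-0.016],1],
  [[0.005,0.053,0.044],[-0.01,-0.002,-0.016],1],
])

```text
clock: 29.45
eef_pos: [0.4709, 0.066, 0.1707]
tool_rot: [-0.196, 0.935, 0.058, 0.289]
ft_force: [0.3, 0.1, -0.2]
grip_width: 0.0851
grasp_force: 0.0
```

Run:
```python
from h import *
p,Q,o=pose();print(o["clock"],p.round(4),o["joint_pos"].round(2));look("small_b")
a=rows(p,Q,*grasp("small_b",23,35,0),7,1)
```

```text
29.45 [0.4709 0.066  0.1707] [-0.01 -0.15 -0.74  0.43  0.23 -0.36]
wrist small_b cap [517.1  90.8] 24.7 ztop [0.11   0.1108 0.1113] crown [0.5165 0.0895 0.1369] yaw 19.5
top small_b cap [519.9  88.4] 23.9 ztop [0.1099 0.1113 0.1128] crown [0.5198 0.0884 0.1376] yaw 19.4
scene small_b cap [521.9  86.6] 24.6 ztop [0.1061 0.108  0.1098] crown [0.5207 0.0857 0.1358] yaw 19.1
7 x [[-0.003, 0.0, 0.091],[0.0, -0.001, 0.0],1]   mm/row 18 deg/row 0.1  -> [0.54  0.096 0.069]
```

apply_moves([
  [[-0.003,0.001,0.09],[0,-0.001,0],1],
  [[-0.003,0.002,0.09],[0,-0.001,0],1],
  [[-0.003,0.001,0.09],[0,-0.001,0],1],
  [[-0.003,0.002,0.09],[0,-0.001,0],1],
  [[-0.003,0.001,0.09],[0,-0.001,0],1],
  [[-0.003,0.002,0.09],[0,-0.001,0],1],
  [[-0.003,0.001,0.09],[0,-0.001,0],1],
  [[0,0,0],[0,0,0],1],
])

```text
clock: 30.27
eef_pos: [0.5406, 0.0971, 0.0696]
tool_rot: [-0.194, 0.933, 0.06, 0.299]
ft_force: [-0.6, -0.1, -1.3]
grip_width: 0.0853
grasp_force: 0.0
```

apply_moves([
  [[0,0,0],[0,0,0],0],
  [[0,0,0],[0,0,0],0],
  [[0,0,0],[0,0,0],0],
  [[0,0,0],[0,0,0],0],
  [[0,0,0],[0,0,0],0],
  [[0,0,0],[0,0,0],0],
  [[0,0,0],[0,0,0],0],
  [[0,0,0],[0,0,0],0],
])

```text
clock: 30.93
eef_pos: [0.5416, 0.0972, 0.0735]
tool_rot: [-0.194, 0.931, 0.06, 0.302]
ft_force: [-1.8, -0.5, 7.1]
grip_width: 0.0464
grasp_force: 61.5
```

```bash
sed -i 's/small_b=(.520,.0877,.1098,20)/small_b=(.5185,.0893,.1098,19.5)/' h.py
python3 - <<'E'
from h import *
p,Q,o=pose();b,off,Qh=carry("small_b",19.5,-.145,-.074)
print("--")
u=np.array([-.04,-.015,.20]);a=rows(p,Q,p+u,Q,8,0)
t=hang(-.145,-.074,-.15,.085,off,Qh)
a=rows(*a,t,Qh,16,0)
E
```

```text
30.9333 [0.5416 0.0972 0.0735] width 0.046430021763605965 F 61.49545669555664 ft [-1.8 -0.5  7.1]
off [ 0.0176 -0.0016  0.0659]
8 x [[-0.034, 0.0, -0.068],[0.0, 0.0, 0.0],0]   mm/row 15 deg/row 0.0  -> [0.523 0.09  0.194]
12 x [[0.053, -0.182, -0.056],[0.01, 0.0, 0.013],0]   mm/row 40 deg/row 2.9  -> [ 0.4  -0.36  0.23]
--
8 x [[-0.052, 0.001, -0.117],[0.0, 0.0, 0.0],0]   mm/row 26 deg/row 0.0  -> [0.502 0.082 0.274]
16 x [[0.055, -0.13, -0.028],[0.007, 0.0, 0.01],0]   mm/row 29 deg/row 2.2  -> [ 0.361 -0.349  0.245]
```

apply_moves([
  [[-0.052,0.001,-0.117],[0,0,0],0],
  [[-0.052,0.001,-0.117],[0,0,0],0],
  [[-0.052,0.001,-0.117],[0,0,0],0],
  [[-0.052,0.001,-0.117],[0,0,0],0],
  [[-0.052,0.001,-0.117],[0,0,0],0],
  [[-0.052,0.001,-0.117],[0,0,0],0],
  [[-0.052,0.001,-0.117],[0,0,0],0],
  [[-0.052,0.001,-0.117],[0,0,0],0],
])

```text
clock: 31.6
eef_pos: [0.5, 0.0826, 0.2729]
tool_rot: [-0.194, 0.932, 0.06, 0.299]
ft_force: [0.7, -1.1, -1.3]
grip_width: 0.0467
grasp_force: 62.2
```

apply_moves([
  [[0.055,-0.13,-0.028],[0.007,0,0.01],0],
  [[0.055,-0.13,-0.028],[0.007,0,0.01],0],
  [[0.055,-0.13,-0.028],[0.007,0,0.01],0],
  [[0.055,-0.13,-0.028],[0.007,0,0.01],0],
  [[0.055,-0.13,-0.028],[0.007,0,0.01],0],
  [[0.055,-0.13,-0.028],[0.007,0,0.01],0],
  [[0.055,-0.13,-0.028],[0.007,0,0.01],0],
  [[0.055,-0.13,-0.028],[0.007,0,0.01],0],
])

```text
clock: 32.27
eef_pos: [0.4628, -0.144, 0.2574]
tool_rot: [-0.048, 0.951, 0.015, 0.306]
ft_force: [-0.2, -0.4, -0.3]
grip_width: 0.0462
grasp_force: 62.2
```

apply_moves([
  [[0.055,-0.13,-0.028],[0.007,0,0.01],0],
  [[0.055,-0.13,-0.028],[0.007,0,0.01],0],
  [[0.055,-0.13,-0.028],[0.007,0,0.01],0],
  [[0.055,-0.13,-0.028],[0.007,0,0.01],0],
  [[0.055,-0.13,-0.028],[0.007,0,0.01],0],
  [[0.055,-0.13,-0.028],[0.007,0,0.01],0],
  [[0.055,-0.13,-0.028],[0.007,0,0.01],0],
  [[0.055,-0.13,-0.028],[0.007,0,0.01],0],
])

```text
clock: 32.93
eef_pos: [0.3589, -0.3476, 0.2424]
tool_rot: [0.099, 0.947, -0.03, 0.304]
ft_force: [0.6, 0.1, -1.3]
grip_width: 0.0465
grasp_force: 62.2
```

Run:
```python
from h import *
p,Q,off,Qh=crown_check();pegs()
f=-.085
a=rows(p,Q,hang(-.145,f,-.06,.012,off,Qh),Qh,7,0)
a=rows(*a,hang(-.145,f,0,.010,off,Qh),Qh,6,0)
```

```text
32.9333 width 0.04649345297273772 crown predicted [ 0.3356 -0.3413  0.3062] rot err deg [ 0.3 -0.2 -0.5]
top 47 [ 0.3388 -0.3394  0.3066] z p95 0.3113 yaw -10.0
scene 67 [ 0.3335 -0.352   0.3048] z p95 0.3171 yaw -15.0
top tilt [-0.0748  0.2128] tips(n,y,z) [(np.int64(13), np.float64(0.1353), np.float64(0.2039)), (np.int64(37), np.float64(0.0474), np.float64(0.1867)), (np.int64(114), np.float64(-0.0577), np.float64(0.1914)), (np.int64(21), np.float64(-0.1524), np.float64(0.2248))]
scene tilt [-0.0736  0.2096] tips(n,y,z) [(np.int64(13), np.float64(0.1331), np.float64(0.2039)), (np.int64(18), np.float64(0.0437), np.float64(0.2094)), (np.int64(102), np.float64(-0.0635), np.float64(0.1916)), (np.int64(24), np.float64(-0.1557), np.float64(0.2247))]
7 x [[-0.025, -0.006, 0.078],[0.0, -0.0, -0.0],0]   mm/row 16 deg/row 0.1  -> [ 0.448 -0.374  0.174]
6 x [[-0.039, -0.003, 0.031],[0.0, 0.0, 0.0],0]   mm/row 10 deg/row 0.0  -> [ 0.505 -0.39   0.172]
```

apply_moves([
  [[-0.025,-0.006,0.078],[0,0,0],0],
  [[-0.025,-0.006,0.078],[0,0,0],0],
  [[-0.025,-0.006,0.078],[0,0,0],0],
  [[-0.025,-0.006,0.078],[0,0,0],0],
  [[-0.025,-0.006,0.078],[0,0,0],0],
  [[-0.025,-0.006,0.078],[0,0,0],0],
  [[-0.025,-0.006,0.078],[0,0,0],0],
  [[0,0,0],[0,0,0],0],
])

```text
clock: 33.8
eef_pos: [0.4505, -0.3715, 0.1728]
tool_rot: [0.096, 0.947, -0.028, 0.304]
ft_force: [0.2, 0.7, -1.7]
grip_width: 0.0466
grasp_force: 62.2
```

apply_moves([
  [[-0.039,-0.001,0.031],[0,0,0],0],
  [[-0.039,-0.001,0.031],[0,0,0],0],
  [[-0.039,-0.001,0.031],[0,0,0],0],
  [[-0.039,-0.001,0.031],[0,0,0],0],
  [[-0.039,-0.001,0.031],[0,0,0],0],
  [[-0.039,-0.001,0.031],[0,0,0],0],
  [[0,0,0],[0,0,0],0],
  [[0,0,0],[0,0,0],0],
])

```text
clock: 34.47
eef_pos: [0.5077, -0.3869, 0.172]
tool_rot: [0.097, 0.947, -0.03, 0.305]
ft_force: [-0.7, -0.4, -1.2]
grip_width: 0.047
grasp_force: 62.2
```

Run:
```python
from h import *
p,Q,off,Qh=crown_check();pegs();print(bot.get_obs()["ft_force"])
print("target",(hang(-.145,-.074,0,.010,off,Qh)-Qh@off).round(4))
a=rows(p,Q,hang(-.145,0.006,0,-.001,off,Qh),Qh,7,0)
```

```text
34.4667 width 0.047021822914602274 crown predicted [ 0.4843 -0.3806  0.2358] rot err deg [ 0.4 -0.1 -0.3]
top 50 [ 0.4858 -0.3784  0.2343] z p95 0.2443 yaw -11.0
scene 57 [ 0.4846 -0.3885  0.233 ] z p95 0.2399 yaw -18.0
top tilt [-0.0767  0.2126] tips(n,y,z) [(np.int64(15), np.float64(0.1348), np.float64(0.2044)), (np.int64(36), np.float64(0.0472), np.float64(0.1967)), (np.int64(110), np.float64(-0.0571), np.float64(0.1917)), (np.int64(25), np.float64(-0.1313), np.float64(0.2364))]
scene tilt [-0.0741  0.2096] tips(n,y,z) [(np.int64(13), np.float64(0.1333), np.float64(0.2036)), (np.int64(17), np.float64(0.0428), np.float64(0.2095)), (np.int64(42), np.float64(-0.0617), np.float64(0.1945)), (np.int64(49), np.float64(-0.1346), np.float64(0.2392))]
[-0.44718357 -0.63557822 -0.5540243 ]
target [ 0.4822 -0.3824  0.2342]
7 x [[0.011, 0.004, 0.014],[0.0, -0.0, -0.0],0]   mm/row 4 deg/row 0.1  -> [ 0.508 -0.381  0.148]
```

apply_moves([
  [[0.011,0.004,0.014],[0,0,0],0],
  [[0.011,0.004,0.014],[0,0,0],0],
  [[0.011,0.004,0.014],[0,0,0],0],
  [[0.011,0.004,0.014],[0,0,0],0],
  [[0.011,0.004,0.014],[0,0,0],0],
  [[0.011,0.004,0.014],[0,0,0],0],
  [[0.011,0.004,0.014],[0,0,0],0],
  [[0,0,0],[0,0,0],0],
])

```text
clock: 35.33
eef_pos: [0.5076, -0.3804, 0.1468]
tool_rot: [0.097, 0.947, -0.029, 0.305]
ft_force: [0.9, 1.5, 1.2]
grip_width: 0.0464
grasp_force: 62.4
```

Run:
```python
from h import *
p,Q,off,Qh=crown_check();pegs();print(bot.get_obs()["ft_force"])
```

```text
35.3333 width 0.046409166852182146 crown predicted [ 0.4842 -0.3741  0.2106] rot err deg [ 0.4 -0.1 -0.3]
top 82 [ 0.4896 -0.374   0.2088] z p95 0.2144 yaw 69.0
scene 108 [ 0.4884 -0.3808  0.2069] z p95 0.2131 yaw -69.0
top tilt [0.0157 0.2131] tips(n,y,z) [(np.int64(88), np.float64(0.1457), np.float64(0.1895)), (np.int64(110), np.float64(0.0564), np.float64(0.1875)), (np.int64(104), np.float64(-0.0526), np.float64(0.1862)), (np.int64(50), np.float64(-0.1444), np.float64(0.2261))]
scene tilt [0.0152 0.2101] tips(n,y,z) [(np.int64(61), np.float64(0.1426), np.float64(0.1892)), (np.int64(77), np.float64(0.0529), np.float64(0.1879)), (np.int64(60), np.float64(-0.0548), np.float64(0.1878)), (np.int64(65), np.float64(-0.1381), np.float64(0.2254))]
[0.19994925 1.57850839 1.5970483 ]
```

apply_moves([
  [[0,0,0],[0,0,0],0.76],
  [[0,0,0],[0,0,0],0.76],
  [[0,0,0],[0,0,0],0.76],
  [[0,0,-0.03],[0,0,0],0.76],
  [[0,0,-0.1],[0,0,0],0.76],
  [[0,0,-0.15],[0,0,0],0.76],
  [[0,0,-0.15],[0,0,0],0.76],
  [[0,0,-0.2],[0,0,0],0.76],
])

```text
clock: 36.2
eef_pos: [0.434, -0.3654, 0.2488]
tool_rot: [0.098, 0.947, -0.029, 0.304]
ft_force: [0.1, -0.7, -0.2]
grip_width: 0.0648
grasp_force: 0.0
```

apply_moves([
  [[0,0,0],[0,0,0],0.76],
  [[0,0,0],[0,0,0],0.76],
  [[0,0,0],[0,0,0],0.76],
  [[0,0,0],[0,0,0],0.76],
  [[0,0,0],[0,0,0],0.76],
  [[0,0,0],[0,0,0],0.76],
  [[0,0,0],[0,0,0],0.76],
  [[0,0,0],[0,0,0],0.76],
])

```text
clock: 36.87
eef_pos: [0.4353, -0.3663, 0.2487]
tool_rot: [0.097, 0.947, -0.029, 0.305]
ft_force: [0.3, -0.8, 0.1]
grip_width: 0.065
grasp_force: 0.0
```

apply_moves([
  [[0,0,0],[0,0,0],0.76],
  [[0,0,0],[0,0,0],0.76],
  [[0,0,0],[0,0,0],0.76],
  [[0,0,0],[0,0,0],0.76],
  [[0,0,0],[0,0,0],0.76],
  [[0,0,0],[0,0,0],0.76],
  [[0,0,0],[0,0,0],0.76],
  [[0,0,0],[0,0,0],0.76],
])

```text
clock: 37.53
eef_pos: [0.4352, -0.3666, 0.2496]
tool_rot: [0.097, 0.947, -0.03, 0.305]
ft_force: [-0.8, 0.3, -1.0]
grip_width: 0.0647
grasp_force: 0.0
```

Run:
```python
from h import *
p,Q,o=pose();print(o["clock"],p.round(3),o["ft_force"].round(1));pegs();pegs()
i,d=camera("scene");j,e=camera("top")
cv2.imwrite("pics/c7.png",np.hstack([cv2.resize(i[60:400,190:460],(400,504)),cv2.resize(cv2.copyMakeBorder(j[100:260,290:450],0,42,0,0,cv2.BORDER_CONSTANT),(399,504))])[:,:,::-1])
```

```text
37.5333 [ 0.435 -0.367  0.25 ] [-0.8  0.3 -1. ]
top tilt [0.0014 0.2131] tips(n,y,z) [(np.int64(87), np.float64(0.1446), np.float64(0.1873)), (np.int64(106), np.float64(0.0553), np.float64(0.1869)), (np.int64(107), np.float64(-0.0539), np.float64(0.187)), (np.int64(92), np.float64(-0.1446), np.float64(0.1873))]
scene tilt [0.0022 0.21  ] tips(n,y,z) [(np.int64(44), np.float64(0.1413), np.float64(0.1876)), (np.int64(56), np.float64(0.051), np.float64(0.188)), (np.int64(69), np.float64(-0.0558), np.float64(0.1878)), (np.int64(66), np.float64(-0.1481), np.float64(0.188))]
top tilt [0.0012 0.2131] tips(n,y,z) [(np.int64(85), np.float64(0.1452), np.float64(0.1871)), (np.int64(104), np.float64(0.0555), np.float64(0.1868)), (np.int64(109), np.float64(-0.054), np.float64(0.187)), (np.int64(83), np.float64(-0.1442), np.float64(0.1873))]
scene tilt [0.0029 0.2102] tips(n,y,z) [(np.int64(42), np.float64(0.1424), np.float64(0.1875)), (np.int64(60), np.float64(0.0526), np.float64(0.1876)), (np.int64(74), np.float64(-0.0579), np.float64(0.1881)), (np.int64(71), np.float64(-0.1483), np.float64(0.1879))]
```

View pics/c7.png

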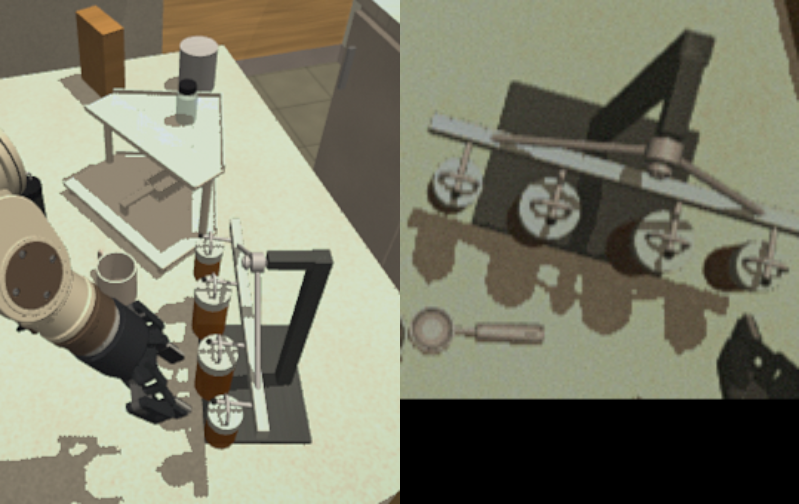

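The final picture shows all four jars upright on their pegs (top crop (455,185), (550,210), (662,240) and (760,265)), the bar level and at rest (tilt about 0.002 rad), and the gripper clear. I'm handing the job in.

```bash
python3 -c "
from workcell import bot
print(bot.job_done())"
```

```text
the job is handed in; nothing more can be done
None
```

All four jars hang upright, one to a peg, with the big jars on the inner pegs and the small ones on the outer pegs. They went on left and right in turn, the most tilt I read was about 0.10 rad (6°), and the bar was level (about 0.002 rad) and still when I handed in at about 38 s. On the first try the gripper closed above big_b's cap and shifted it a few millimetres on the shelf, and the second try held.

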